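# Load the steriliser basket and stack the instrument tray

### The job

Load the steriliser basket: stand each of the three open amber jars upright in the basket ring that fits it, and leave the two capped jars where they stand, because sealed jars must not be autoclaved. Then swing both bail arms of the basket fully in over the jars, and after that set the instrument tray level on the folded arms, lengthwise between the basket's upright corner plates. Knock no jar over.

Things in the scene. Friction and masses are not known exactly. Their poses are not given: they have to be found in the camera images.
- basket: Fixed steel wire basket 162 x 192 x 94 mm. Origin: centre of underside; y along its length, z up. Inner floor z 4 mm, with three 10 mm high rings at x = 0. Mesh sides to 47 mm, ends to 41 mm; plates 94 mm high on the last 36 mm of each long side, end tabs 94 mm high 34-60 mm off the middle. Two U-shaped bails of 8 mm bar; folded in, their tops at z 88 mm carry the tray between the 94 mm plates.
- bail_left (a joint): Bail arm at the basket's +y end (rad): 0 folded out, level; 1.57 upright; 3.14 folded in over the jars, at its stop. Crossbar (along basket x, straight for 130 mm, centred on x = 0, 8 mm thick) centre in basket frame: y = 72 + 40 cos(angle), z = 84 + 40 sin(angle) mm. Slightly stiff: it stays where it is left; about 1 N at the crossbar moves it.
- bail_right (a joint): The like bail arm at the basket's -y end, same angles: 0 folded out, 3.14 folded in over the jars. Crossbar centre in the basket frame: y = -72 - 40 cos(angle), z = 84 + 40 sin(angle) mm.
- tray_grip (a point): Centre of the handle bar of the loose steel instrument tray (0.3 kg), 146 x 176 x 22 mm, with instruments fixed in it. Arch handle: 10 mm round bar along the tray's y (its length), straight for 84 mm, over the tray's middle, bar centre 66 mm above the underside. z up. On the basket the tray has 5 mm play to each side and end.
- jar_small_mid (a point): Small open amber jar without a cap, loose: 30 mm diameter, 64 mm high, straight sides to 53 mm, then a neck 6 mm narrower. Point on its axis, 32 mm above its underside; z up. Its ring in the basket: bore 39 mm, centre at x = 0, y = -62 mm of the basket frame.
- jar_medium_mid (a point): Medium open amber jar without a cap, loose: 41 mm diameter, 64 mm high, straight sides to 53 mm, then a neck 6 mm narrower. Point on its axis, 32 mm above its underside; z up. Its ring in the basket: bore 50 mm, centre at x = 0, y = 58 mm of the basket frame.
- jar_large_mid (a point): Large open amber jar without a cap, loose: 52 mm diameter, 64 mm high, straight sides to 53 mm, then a neck 6 mm narrower. Point on its axis, 32 mm above its underside; z up. Its ring in the basket: bore 61 mm, centre at x = 0, y = -4 mm of the basket frame.
- capped_medium_mid (a point): Look-alike that stays: sealed medium amber jar with a closed white screw cap, 41 mm diameter, 67 mm high, loose. Point on its axis, 32 mm above its underside; z up.
- capped_small_mid (a point): Look-alike that stays: sealed small amber jar with a closed white screw cap, 30 mm diameter, 67 mm high, loose. Point on its axis, 32 mm above its underside; z up.
Mind the look-alikes: they are no part of the job. Leave any green look-alike of the part that bears jar_small_mid alone.

How it is judged:
By the outcome, as a careful person would: the job done as asked, in the order asked, and still so for the second after the job is handed in, with the robot touching nothing.
It also fails if it takes over 144 s, if anything falls off the work surface, if the arm or the gripper's body presses on something with over 40 N, if the wrist force passes 120 N, or if a joint passes its speed limit or range.

### The arm

A 6-joint arm with a two-finger parallel gripper is mounted at the origin on a cart in front of the work surface, level with it; the furniture and walls round the work are solid. World frame = base frame: x ahead of the robot, y to its left, z up, the work surface at z = 0. Lengths are in m, angles in rad, forces in N, time in s.
With the tool pointing down it reaches from about 0.375 to 0.975 m from the base axis. Payload 3.8 kg.
Tool frame: the origin (TCP) lies where the fingers leave the gripper's body, on its centre line; the fingertips stand 73 mm ahead of it and the grasp point (between the pads) lies 54 mm ahead of it (nose_length is the distance from the TCP to the fingertips, in m); z points along the fingers, y is the line along which they close (so a half turn about z gives the same grasp; the last joint's range is limited). The gripper opens to 85 mm and grips with 20 to 120 N. Pads are 22 mm wide; open, the fingers measure 114 mm over their backs; the gripper's body (76 mm by 85 mm) begins 54 mm behind the grasp point. The pads swing forward as they close: fully open they stand 13 mm farther back than shut.
Start: joints at [-1.382, 0.264, 1.604, -0, 1.274, -0.037], TCP at [0.151, -0.658, 0.304] pointing down, gripper open.
Joint ranges: [-2.63, 2.63], [-0.94, 2.18], [0.31, 2.57], [-1.31, 4.45], [0, 2.66], [-2.55, 2.55]. Speed limits (rad/s): [2.57, 2.57, 3.14, 3.14, 3.14, 3.14].

### API

Orientations are given as a rotation vector (axis times angle).
In Python, from workcell import read_state, read_camera, calibration, finish_job, look_for, cut_out, tip_of, nose_length gives the robot as it stands.
- The arm moves only by the tool step_arm, never from a script. Its argument "targets" is a list of rows, each a list of 3 entries, a list of its own where there are three numbers: the turn, a rotation vector about the tool's x, y, z in rad, then the shift along the tool's x, y, z in mm, then the finger opening in mm, from 0 to 85.4. In form: [[[ax, ay, az], [x, y, z], grip], ...]. A call has 1 to 5 rows; each row shifts and turns the commanded pose from where the row before left it, along the tool's axes as they then stand; what a row does not reach is not made up. A row lasts 1/12 s, in which the tool goes at most 41.7 mm and 7.16 degrees, less where a joint would pass 70% of its speed; a pose out of reach is approached as far as the arm can. A call with a gripper value outside its range is refused whole. The fingers move at their own pace and stop on an object; "grip_force" is the grip in N (left out, the last holds). Time passes only in rows, so rows that do not move let the fingers close. It gives the time, the measured TCP pose, the force, the opening and the grip force at its end, in the units of the state.
- read_state(): the state, without advancing time (a new reading comes with each control period).
- read_camera(name): name is "scene" or "top" or "wrist"; returns the picture (480x640x3 uint8, red, green, blue); there is no depth.
- calibration(name): a dict with "camera_matrix" (3x3 intrinsics, pixels), "R" (3x3) and "t" (3): a world point X has camera coordinates R X + t. Camera axes: x right, y down, z forward; pixel columns grow to the right and rows downward; lengths in m; the calibration is good to about 2 mm. A picture is of the moment at which its call begins: read the wrist's pose just before it. calibration takes no time and is no camera call; for the wrist camera it gives the pose at the moment of the call.
- finish_job(): hands the job in; it is judged then, once.
Trained networks look in the newest picture that a camera, given by its name, has taken for a name from the list of things; names that differ only in an ending like _2 or _b are one class to them, and where a whole thing is asked for, a point or a joint stands for the part that bears it (a point fixed in the world has none). Each returns a list of dicts, best first, with "score" (0 to 1); they miss things now and then, are a little off and sometimes report something else, mostly with a low value. They report only what shows in the picture. A call takes as long as a camera call. They do not tell look-alikes from the thing itself.
- look_for(camera, query): "extent" ([left, top, right, bottom] in pixels, round what is visible of it).
- cut_out(camera, query): "region" (480x640 bool, what is visible of it) and "extent" ([left, top, right, bottom] in pixels, round what is visible of it).
- tip_of(camera, query): "at" ([row, column] in pixels: a listed point, or the origin of a listed thing).
The state is a dict: "time": time; "q": joint angles; "joint_vel": joint speeds; "joint_torque": joint torques, N m; "tool_pos": TCP position; "tcp_rot": TCP orientation; "wrist_force": force on the tool from outside, world axes, zero at the start; "torque": the same for the moment, N m; "width": opening from 0.0 (shut) to 1.0 (fully open); "grip_force": force on a finger pad.
Only numpy, scipy, OpenCV 4.12 (cv2) and the standard library are available. Lean on these libraries where they do the work, as an engineer would, in place of code of your own. Each camera call takes 0.05 s, during which the arm holds its last target. There are 200 camera calls.

## Working session

There is one attempt and no reset: what is moved stays moved. The work goes in short steps, Python scripts to look and compute and a tool call to move; the robot and the scene stay as the last step left them, time stands still between calls to the robot, and variables do not carry over. Pictures are saved under pics/ and viewed, at most 14 in all, crops included, and the job is handed in when it is done.

Besides the shell and the picture viewer there is one more tool, called after "Emit:" by a JSON object that holds its "op" and its "data", one argument or row to a line. step_arm: Moves the arm, as the interface text tells. Its arguments: {"type":"object","properties":{"targets":{"type":"array","items":{"type":"array"}},"grip_force":{"type":"number"}},"required":["targets"]}

```bash
mkdir -p pics; ls
python3 - <<'E'
from workcell import *
import cv2
print(read_state())
for c in("scene","top","wrist"):
    im=read_camera(c); cv2.imwrite(f"pics/a_{c}.png",im[:,:,::-1])
    k=calibration(c); print(c,k)
    for q in["basket","bail_left","bail_right","tray_grip","jar_small_mid","jar_medium_mid","jar_large_mid","capped_medium_mid","capped_small_mid"]:
        print(q,[(round(d["score"],2),[round(float(v)) for v in d["at"]]) for d in tip_of(c,q)][:4])
E
```

```text
pics
{'time': 0.0, 'q': array([-1.38190159e+00,  2.64752448e-01,  1.60537402e+00, -8.84837798e-07,
        1.27370785e+00, -3.69209216e-02]), 'joint_vel': array([-3.01375365e-03,  1.82789143e-03,  1.55703575e-03,  9.79479552e-04,
       -5.32215638e-04,  1.35560354e-05]), 'joint_torque': array([ 2.46524023e-04, -5.15122640e+01, -3.67312682e+01, -1.83035431e-04,
        1.31714973e-02, -2.82596773e-07]), 'tool_pos': array([ 0.15101035, -0.65730536,  0.30256232]), 'tcp_rot': array([-3.11936817e+00, -3.53705819e-01,  2.68440893e-04]), 'wrist_force': array([ 0.24630338,  0.19682497, -0.16406711]), 'torque': array([-0.05220074, -0.03069158,  0.00972309]), 'grip_force': 0.0, 'width': 1.0010863795888982}
scene {'camera_matrix': array([[495.95803486,   0.        , 310.01073124],
       [  0.        , 495.95803486, 240.52620269],
       [  0.        ,   0.        ,   1.        ]]), 'R': array([[-0.871392  , -0.49009045,  0.02207557],
       [-0.33359975,  0.55895372, -0.75913236],
       [ 0.35970429, -0.66886627, -0.65056186]]), 't': array([0.40128873, 0.30239417, 0.83342744])}
basket []Traceback (most recent call last):
  File "<stdin>", line 8, in <module>
ValueError: it knows: basket, capped_medium_mid, capped_small_mid, jar_large_mid, jar_medium_mid, jar_small_mid, tray_grip
```

Run:
```python
from workcell import *
import cv2
for c in("scene","top","wrist"):
    im=read_camera(c); cv2.imwrite(f"pics/a_{c}.png",im[:,:,::-1])
    k=calibration(c); print(c,k['R'].round(3).tolist(),k['t'].round(3),k['camera_matrix'][0,0])
    for q in["basket","tray_grip","jar_small_mid","jar_medium_mid","jar_large_mid","capped_medium_mid","capped_small_mid"]:
        print(q,[(round(d["score"],2),[round(float(v)) for v in d["at"]]) for d in tip_of(c,q)][:4])
```

```text
scene [[-0.871, -0.49, 0.022], [-0.334, 0.559, -0.759], [0.36, -0.669, -0.651]] [0.401 0.302 0.833] 495.9580348647456
basket [(0.55, [246, 348])]
tray_grip [(0.81, [352, 254])]
jar_small_mid [(0.84, [279, 272]), (0.82, [307, 283]), (0.79, [199, 306])]
jar_medium_mid [(0.83, [191, 394])]
jar_large_mid [(0.75, [179, 365])]
capped_medium_mid [(0.75, [302, 330]), (0.53, [182, 366])]
capped_small_mid [(0.61, [283, 305])]
top [[0.159, -0.987, 0.005], [-0.966, -0.157, -0.205], [0.203, 0.027, -0.979]] [-0.168  0.508  1.189] 529.6099379696848
basket [(0.92, [276, 386])]
tray_grip [(0.87, [250, 215])]
jar_small_mid [(0.64, [252, 221]), (0.62, [252, 282]), (0.5, [236, 307]), (0.49, [222, 427])]
jar_medium_mid [(0.66, [302, 479]), (0.51, [276, 388]), (0.19, [235, 306])]
jar_large_mid [(0.82, [262, 484])]
capped_medium_mid [(0.76, [286, 299])]
capped_small_mid [(0.77, [261, 316])]
wrist [[0.223, -0.975, 0.0], [-0.94, -0.215, 0.267], [-0.26, -0.06, -0.964]] [-0.675 -0.034  0.378] 341.54327879611594
basket []
tray_grip []
jar_small_mid []
jar_medium_mid []
jar_large_mid []
capped_medium_mid []
capped_small_mid []
```

View pics/a_scene.png

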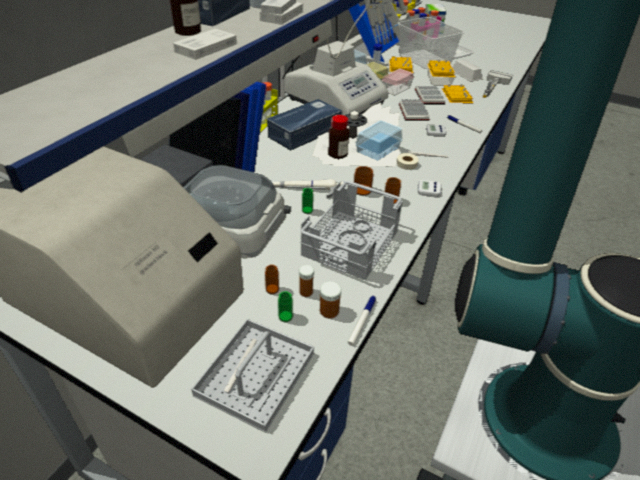

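View pics/a_top.png

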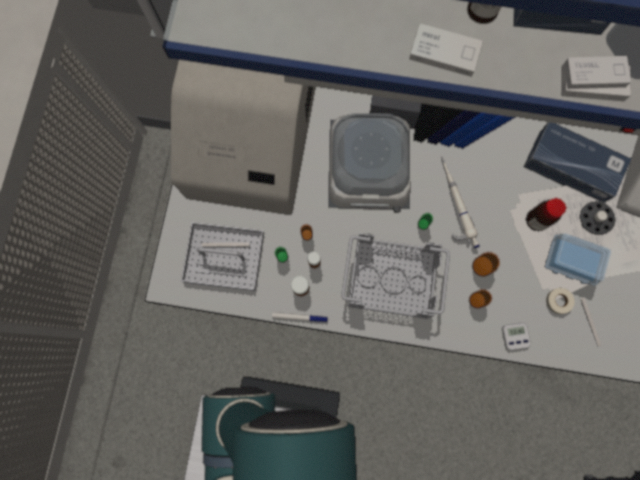

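Scene view: small open jar (272,279), capped (305,283)/(330,302), green ones (286,305)/(307,200), medium open (394,188), large open (364,180), tray (254,372), basket (348,246). The top view matches: small (307,232), medium (480,299), large (485,264), tray (223,258), basket (395,281), with both bails folded out.

```bash
cat > h.py <<'E'
from workcell import *
import numpy as np, cv2
from scipy.spatial.transform import Rotation as Ro
def tri(obs):
    """obs: list of (cal,(row,col)) -> point, residual px"""
    A=[]
    for k,(r,c) in obs:
        P=k['camera_matrix']@np.c_[k['R'],k['t']]
        A+= [c*P[2]-P[0], r*P[2]-P[1]]
    A=np.array(A); A/=np.linalg.norm(A[:,:3],axis=1)[:,None]
    X=np.linalg.lstsq(A[:,:3],-A[:,3],rcond=None)[0]
    return X,[np.round(np.array(proj(k,X))-p,1) for k,p in obs]
def proj(k,X):
    u=k['camera_matrix']@(k['R']@np.asarray(X)+k['t']); return u[1]/u[2],u[0]/u[2]
def onz(k,rc,z):
    d=k['R'].T@np.linalg.solve(k['camera_matrix'],[rc[1],rc[0],1]); o=-k['R'].T@k['t']
    return o+d*(z-o[2])/d[2]
def go(pos=None,yaw=None):
    """print tool-frame shift (mm) and turn to a TCP pos with tool down, tool x axis at world yaw"""
    s=read_state(); R=Ro.from_rotvec(s['tcp_rot']); y=0 if yaw is None else yaw
    if yaw is not None:
        T=Ro.from_matrix([[np.cos(y),np.sin(y),0],[np.sin(y),-np.cos(y),0],[0,0,-1]])
        print('turn',(R.inv()*T).as_rotvec().round(3),'deg',np.degrees((R.inv()*T).magnitude()).round(1))
        R=T
    if pos is not None: print('shift after turn',(1000*R.inv().apply(np.array(pos)-s['tool_pos'])).round(1))
def st():
    s=read_state(); x=Ro.from_rotvec(s['tcp_rot']).as_matrix()[:,0]
    print('t',round(s['time'],2),'tcp',s['tool_pos'].round(4),'yaw',np.arctan2(x[1],x[0]).round(4),'w',round(s['width'],3),'F',s['wrist_force'].round(1),'q',s['q'].round(2))
E
python3 - <<'E'
from h import *
S,T=calibration("scene"),calibration("top")
for n,a,b in[("small",(279,272),(234,306.5)),("med",(190,394),(301,480)),("large",(179.5,365),(263,485)),("capm",(302,330),(286,299)),("caps",(283,305),(261,316)),("tray",(352,254),(250,215)),("basket",(246,348),(276,386))]:
    X,r=tri([(S,a),(T,b)]); print(n,X.round(4),r)
E
```

```text
small [ 0.5595 -0.0201  0.0314] [array([0.4, 1.5]), array([-1.3, -0.2])]
med [ 0.4636 -0.4475  0.0359] [array([0.1, 0.5]), array([-0.6, -0.1])]
large [ 0.551  -0.4504  0.0376] [array([-0.3, -0.9]), array([1. , 0.1])]
capm [ 0.4299 -0.0249  0.0303] [array([-0. , -0.1]), array([0.1, 0. ])]
caps [ 0.4997 -0.0531  0.0218] [array([0.4, 1.3]), array([-1.2, -0.2])]
tray [0.4742 0.1763 0.0722] [array([-0.4, -1.2]), array([0.9, 0.2])]
basket [ 0.4889 -0.2268  0.0005] [array([-0.3, -1.1]), array([1.1, 0.1])]
```

Run:
```python
from h import *
a=cv2.imread("pics/a_top.png")[210:350,170:510]
cv2.imwrite("pics/b.png",cv2.resize(a,None,fx=2.35,fy=2.35,interpolation=3))
```

```text
(no output)
```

View pics/b.png

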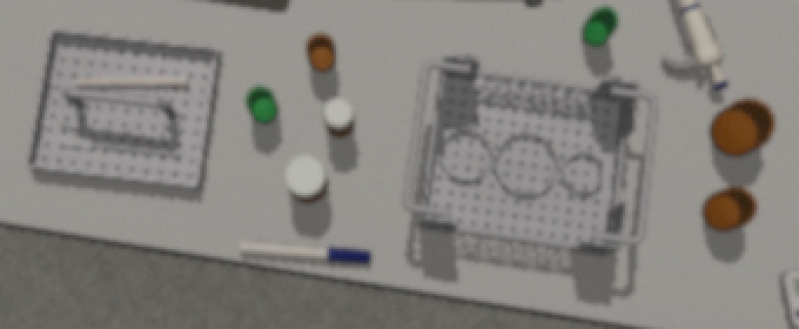

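The crop shows the rings lying almost along world y, medium ring at +y (left), and all jars upright. I'll grip along world x, so tool yaw about 90°, and look closer from above.

Emit:
{"op": "step_arm", "data": {
  "targets": [
    [[0,0,-0.12],[0,0,-6],85],
    [[0,0,-0.12],[0,0,-6],85],
    [[0,0,-0.12],[0,0,-6],85],
    [[0,0,-0.12],[0,0,-6],85],
    [[0,0,-0.12],[0,0,-6],85]
  ]
}}

```text
time: 1.72
tool_pos: [0.1511, -0.6578, 0.3341]
tcp_rot: [-2.874, -1.269, 0.0]
wrist_force: [-0.1, 0.1, 0.7]
width: 0.995
grip_force: 0.0
```

Emit:
{"op": "step_arm", "data": {
  "targets": [
    [[0,0,-0.12],[0,0,-6],85],
    [[0,0,-0.12],[0,0,-6],85],
    [[0,0,-0.12],[0,0,-6],85],
    [[0,0,-0.12],[0,0,-6],85],
    [[0,0,-0.12],[0,0,-6],85]
  ]
}}

```text
time: 2.13
tool_pos: [0.1511, -0.6578, 0.3641]
tcp_rot: [-2.37, -2.062, -0.0]
wrist_force: [0.4, -0.1, -0.0]
width: 0.998
grip_force: 0.0
```

Emit:
{"op": "step_arm", "data": {
  "targets": [
    [[0,0,-0.12],[10,20,0],85],
    [[0,0,-0.025],[18,22,0],85],
    [[0,0,0],[18,22,0],85],
    [[0,0,0],[18,22,0],85],
    [[0,0,0],[18,22,0],85]
  ]
}}

```text
time: 2.55
tool_pos: [0.2616, -0.5786, 0.3639]
tcp_rot: [2.222, 2.221, 0.0]
wrist_force: [1.0, -0.6, -0.2]
width: 0.999
grip_force: 0.0
```

Emit:
{"op": "step_arm", "data": {
  "targets": [
    [[0,0,0],[18,22,0],85],
    [[0,0,0],[18,22,0],85],
    [[0,0,0],[18,22,0],85],
    [[0,0,0],[18,22,0],85],
    [[0,0,0],[18,22,0],85]
  ]
}}

```text
time: 2.97
tool_pos: [0.3717, -0.4884, 0.3641]
tcp_rot: [2.221, 2.221, -0.0]
wrist_force: [0.7, -0.0, 0.1]
width: 0.995
grip_force: 0.0
```

Emit:
{"op": "step_arm", "data": {
  "targets": [
    [[0,0,0],[18,22,0],85],
    [[0,0,0],[18,22,0],85],
    [[0,0,0],[18,22,0],85],
    [[0,0,0],[0,0,0],85],
    [[0,0,0],[0,0,0],85]
  ]
}}

```text
time: 3.38
tool_pos: [0.4378, -0.4344, 0.3639]
tcp_rot: [2.218, 2.225, -0.0]
wrist_force: [-0.4, 0.2, -0.0]
width: 0.996
grip_force: 0.0
```

Run:
```python
from h import *
import pickle
st()
k=calibration("wrist"); im=read_camera("wrist"); cv2.imwrite("pics/w1.png",im[:,:,::-1])
for q in["basket","jar_small_mid","jar_medium_mid","jar_large_mid"]:
    print(q,[(round(d["score"],2),[round(float(v),1) for v in d["at"]],onz(k,d["at"],0.0 if q=="basket" else .032).round(4)) for d in tip_of("wrist",q)][:4])
pickle.dump(k,open("k1.pkl","wb"))
```

```text
t 3.38 tcp [ 0.4378 -0.4344  0.3639] yaw 1.5737 w 0.996 F [-0.4  0.2 -0. ] q [-0.82  0.12  1.66 -0.    1.36 -0.82]
basket [(0.55, [26.5, 364.0], array([ 0.4841, -0.2378,  0.    ]))]
jar_small_mid [(0.69, [75.8, 506.5], array([ 0.6356, -0.2939,  0.032 ]))]
jar_medium_mid [(0.87, [217.5, 351.8], array([ 0.4731, -0.4495,  0.032 ]))]
jar_large_mid [(0.9, [219.4, 423.2], array([ 0.5588, -0.4516,  0.032 ]))]
```

View pics/w1.png

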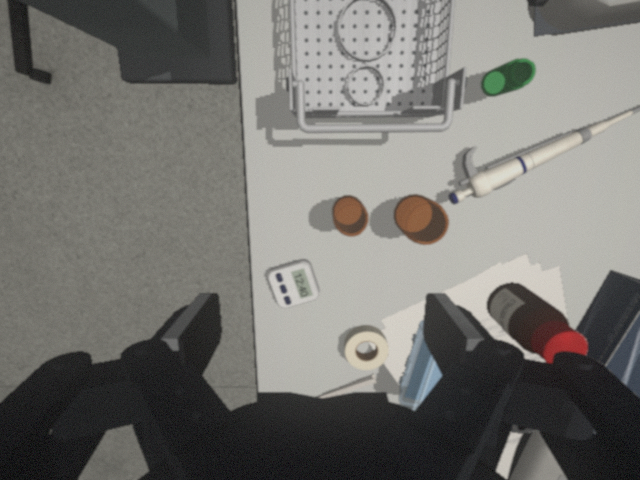

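The wrist view shows medium jar (351,216), large jar (420,219), green jar upper right, and the basket's -y end bail at row 125 with the small ring at (364,86).

Emit:
{"op": "step_arm", "data": {
  "targets": [
    [[0,0,0],[32,8,0],85],
    [[0,0,0],[32,8,0],85],
    [[0,0,0],[32,8,0],85],
    [[0,0,0],[32,8,0],85],
    [[0,0,0],[32,8,0],85]
  ]
}}

```text
time: 4.05
tool_pos: [0.4763, -0.275, 0.364]
tcp_rot: [2.224, 2.219, 0.0]
wrist_force: [0.3, -0.3, 0.4]
width: 0.994
grip_force: 0.0
```

Emit:
{"op": "step_arm", "data": {
  "targets": [
    [[0,0,0],[32,8,0],85],
    [[0,0,0],[0,0,0],85],
    [[0,0,0],[0,0,0],85]
  ]
}}

```text
time: 4.3
tool_pos: [0.4847, -0.2428, 0.3642]
tcp_rot: [2.219, 2.223, -0.0]
wrist_force: [0.7, -0.8, 0.2]
width: 0.998
grip_force: 0.0
```

Run:
```python
from h import *
import pickle
st()
k=calibration("wrist"); im=read_camera("wrist"); cv2.imwrite("pics/w2.png",im[:,:,::-1])
k1=pickle.load(open("k1.pkl","rb"))
p1={"jar_medium_mid":(217.5,351.8),"jar_large_mid":(219.4,423.2),"basket":(26.5,364)}
for q in["basket","jar_medium_mid","jar_large_mid"]:
    for d in tip_of("wrist",q)[:2]:
        X,r=tri([(k1,p1[q]),(k,d["at"])]); print(q,round(d["score"],2),np.round(d["at"],1),X.round(4),r, onz(k,d["at"],0.0 if q=="basket" else .032).round(4))
pickle.dump(k,open("k2.pkl","wb"))
```

```text
t 4.3 tcp [ 0.4847 -0.2428  0.3642] yaw 1.5726 w 0.998 F [ 0.7 -0.8  0.2] q [-0.51 -0.02  1.81 -0.    1.35 -0.51]
basket 0.62 [197.3 324.1] [ 4.856e-01 -2.382e-01  1.000e-04] [array([0.4, 1.3]), array([-0.3, -1.2])] [ 0.4871 -0.2386  0.    ]
jar_medium_mid 0.91 [351.7 310. ] [ 0.4711 -0.4511  0.0195] [array([-0.8, -2.5]), array([0.8, 2.2])] [ 0.4686 -0.4416  0.032 ]
jar_large_mid 0.67 [354.7 373.8] [ 0.5582 -0.4523  0.0246] [array([-0.7, -2.2]), array([0.7, 1.9])] [ 0.5543 -0.4461  0.032 ]
```

View pics/w2.png

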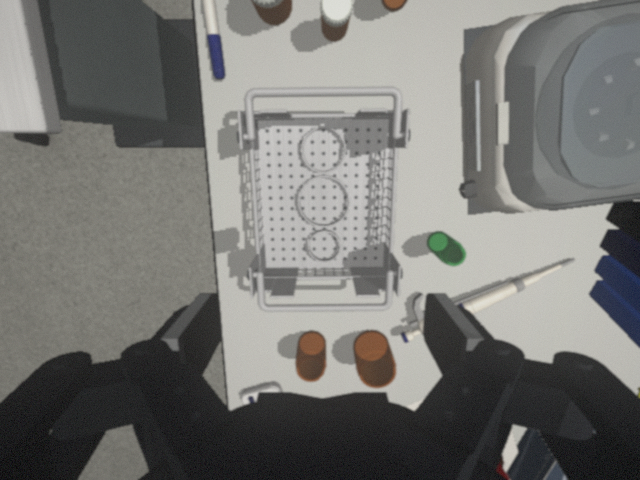

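The view shows the whole basket: ring centres about (321,149), (322,201), (322,245), bail crossbars at rows 93 and 305. The jars stand at (311,355) and (374,358).

Run:
```python
from h import *
import pickle
k=pickle.load(open("k2.pkl","rb")); k1=pickle.load(open("k1.pkl","rb"))
for n,p in[("ringM",(149,321)),("ringL",(201,322)),("ringS",(245,322))]: print(n,onz(k,p,.012).round(4))
for n,p in[("barL l",(93,252)),("barL r",(92,396)),("barR l",(306,266)),("barR r",(305,390))]: print(n,onz(k,p,.084).round(4))
# refine: jar mouth circles at z .064 in both views
for n,a,b in[("L",(213,415),(346,371)),("M",(210,348),(343,312))]:
    print(n,*tri([(k1,a),(k,b)]),onz(k1,a,.064).round(4),onz(k,b,.064).round(4))
im=cv2.imread("pics/w2.png"); a=im[75:390,225:410]
b=cv2.imread("pics/w1.png")[170:260,310:470]
cv2.imwrite("pics/c.png",np.hstack([cv2.resize(a,None,fx=1.9,fy=1.9,interpolation=3), cv2.copyMakeBorder(cv2.resize(b,None,fx=2.7,fy=2.7,interpolation=3),0,598-243,0,0,0)]))
```

```text
ringM [ 0.4832 -0.1791  0.012 ]
ringL [ 0.4845 -0.2415  0.012 ]
ringS [ 0.4845 -0.2983  0.012 ]
barL l [ 0.418  -0.1272  0.084 ]
barL r [ 0.5545 -0.1262  0.084 ]
barR l [ 0.4218 -0.3487  0.084 ]
barR r [ 0.5608 -0.3473  0.084 ]
L [ 0.5544034  -0.44827547  0.00824912] [array([-0.1, -0.4]), array([0.1, 0.3])] [ 0.5395 -0.4377  0.064 ] [ 0.5448 -0.4123  0.064 ]
M [ 0.47044706 -0.44535433  0.00510206] [array([0., 0.]), array([-0., -0.])] [ 0.4659 -0.4346  0.064 ] [ 0.4724 -0.4082  0.064 ]
```

View pics/c.png

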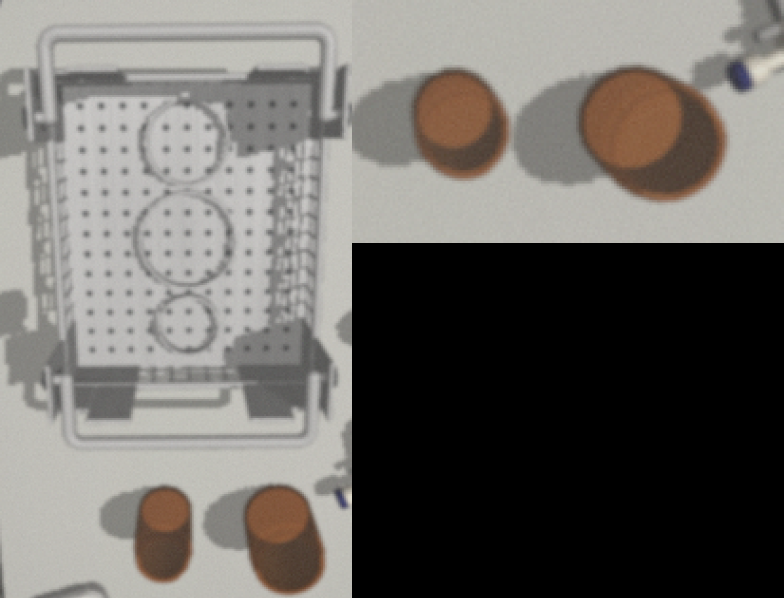

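The crop's light discs are the jars' inside floors (z ≈ 0.006), and the mouths lie farther from the camera. Next: refine with both, and compute the first move.

Run:
```python
from h import *
import pickle
k=pickle.load(open("k2.pkl","rb")); k1=pickle.load(open("k1.pkl","rb"))
for n,a,b in[("L",(223,427),(366,377.6)),("M",(219.3,353.7),(366,310.8))]:
    print(n,*tri([(k1,a),(k,b)]),onz(k1,a,.06).round(4),onz(k,b,.06).round(4))
for n,a,b in[("L",(213,415),(346,371)),("M",(210,348),(343,312))]: print(n,onz(k1,a,.004).round(4),onz(k,b,.004).round(4))
print(nose_length() if callable(nose_length) else nose_length)
st(); go((0.555,-0.449,0.2),1.58)
```

```text
L [ 0.55780081 -0.45216538  0.04844662] [array([-0.2, -0.6]), array([0.2, 0.5])] [ 0.5549 -0.4498  0.06  ] [ 0.5549 -0.4436  0.06  ]
M [ 0.47172461 -0.44590789  0.05757507] [array([-0.3, -1.2]), array([0.3, 1. ])] [ 0.4728 -0.4458  0.06  ] [ 0.4705 -0.4437  0.06  ]
L [ 0.5561 -0.4492  0.004 ] [ 0.5546 -0.4508  0.004 ]
M [ 0.4705 -0.4456  0.004 ] [ 0.4704 -0.446   0.004 ]
0.0726
t 4.5 tcp [ 0.4844 -0.2448  0.3639] yaw 1.5689 w 0.994 F [-0.4 -1.3 -1. ] q [-0.51 -0.02  1.81 -0.    1.35 -0.51]
turn [-0.     0.    -0.011] deg 0.6
shift after turn [-204.8   68.7  163.9]
```

Emit:
{"op": "step_arm", "data": {
  "targets": [
    [[0,0,-0.011],[-29,10,20],72],
    [[0,0,0],[-29,10,20],72],
    [[0,0,0],[-29,10,20],72],
    [[0,0,0],[-29,10,20],72],
    [[0,0,0],[-29,10,20],72]
  ]
}}

```text
time: 4.92
tool_pos: [0.5356, -0.3909, 0.2627]
tcp_rot: [2.211, 2.231, -0.0]
wrist_force: [-0.2, -0.4, 0.5]
width: 0.843
grip_force: 0.0
```

Emit:
{"op": "step_arm", "data": {
  "targets": [
    [[0,0,0],[-29,10,20],72],
    [[0,0,0],[-31,9,20],72],
    [[0,0,0],[0,0,20],72],
    [[0,0,0],[0,0,0],72],
    [[0,0,0],[0,0,0],72]
  ]
}}

```text
time: 5.33
tool_pos: [0.5539, -0.4483, 0.2012]
tcp_rot: [-2.208, -2.227, 0.0]
wrist_force: [-0.4, 1.1, 0.5]
width: 0.844
grip_force: 0.0
```

Run:
```python
from h import *
st()
k=calibration("wrist"); im=read_camera("wrist"); cv2.imwrite("pics/w3.png",im[:,:,::-1])
for q in["jar_medium_mid","jar_large_mid"]:
    for d in tip_of("wrist",q)[:2]: print(q,round(d["score"],2),np.round(d["at"],1), onz(k,d["at"],.032).round(4))
    for d in cut_out("wrist",q)[:2]: print(q,round(d["score"],2),np.round(d["extent"],1))
print(nose_length()); 
for n,X in(("L",(.5555,-.4495)),("M",(.471,-.4455))): print(n,[np.round(proj(k,(*X,z))) for z in(0,.032,.064)])
```

```text
t 5.33 tcp [ 0.5539 -0.4483  0.2012] yaw 1.5795 w 0.844 F [-0.4  1.1  0.5] q [-0.72  0.41  1.61  0.    1.13 -0.72]
jar_medium_mid 0.64 [239.2 207.5] [ 0.4699 -0.4461  0.032 ]
jar_medium_mid 0.56 [166.  206.6 244.6 274.8]
jar_large_mid 0.69 [242.9 327.9] [ 0.5572 -0.4481  0.032 ]
jar_large_mid 0.93 [290.6 205.1 361.3 291.3]Traceback (most recent call last):
  File "<stdin>", line 7, in <module>
TypeError: 'float' object is not callable
```

View pics/w3.png

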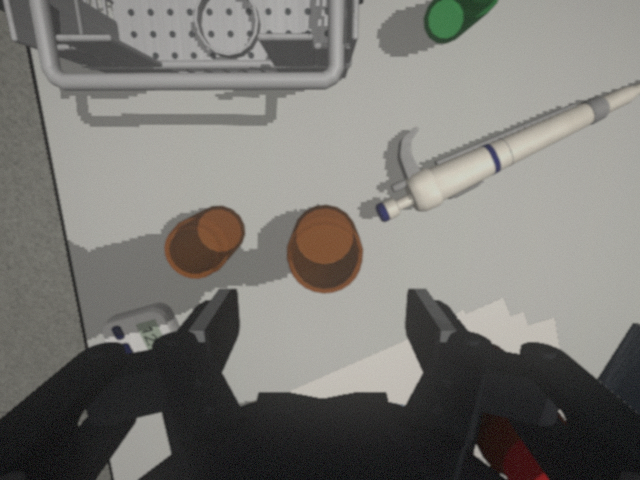

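Large jar centred between fingers (jar col 325, fingers' middle 323); medium at (207,240). Descend, grip.

Emit:
{"op": "step_arm", "data": {
  "targets": [
    [[0,0,0],[0,2,21],72],
    [[0,0,0],[0,0,21],72],
    [[0,0,0],[0,0,21],72],
    [[0,0,0],[0,0,21],72],
    [[0,0,0],[0,0,19],72]
  ]
}}

```text
time: 6.0
tool_pos: [0.5584, -0.4474, 0.1017]
tcp_rot: [2.206, 2.233, 0.0]
wrist_force: [-0.2, 0.4, -0.4]
width: 0.841
grip_force: 0.0
```

Emit:
{"op": "step_arm", "data": {
  "targets": [
    [[0,0,0],[0,0,0],60],
    [[0,0,0],[0,0,0],55],
    [[0,0,0],[0,0,0],46],
    [[0,0,0],[0,0,0],46],
    [[0,0,0],[0,0,0],46]
  ],
  "grip_force": 30
}}

```text
time: 6.42
tool_pos: [0.5587, -0.4485, 0.1032]
tcp_rot: [2.207, 2.231, 0.0]
wrist_force: [0.0, -0.1, -0.3]
width: 0.552
grip_force: 30.9
```

Emit:
{"op": "step_arm", "data": {
  "targets": [
    [[0,0,0],[0,0,0],46],
    [[0,0,0],[0,0,0],46]
  ]
}}

```text
time: 6.58
tool_pos: [0.5585, -0.4484, 0.1027]
tcp_rot: [2.207, 2.232, 0.0]
wrist_force: [0.0, 0.4, 3.3]
width: 0.556
grip_force: 31.2
```

Emit:
{"op": "step_arm", "data": {
  "targets": [
    [[0,0,0],[0,0,-10],46],
    [[0,0,0],[0,0,-20],46],
    [[0,0,0],[0,0,-25],46],
    [[0,0,0],[0,0,-25],46],
    [[0,0,0],[0,0,-25],46]
  ]
}}

```text
time: 7.0
tool_pos: [0.5574, -0.4475, 0.2072]
tcp_rot: [-2.209, -2.233, 0.0]
wrist_force: [0.4, 0.1, -0.0]
width: 0.552
grip_force: 31.1
```

Emit:
{"op": "step_arm", "data": {
  "targets": [
    [[0,0,0],[0,0,-25],46],
    [[0,0,0],[0,0,-10],46],
    [[0,0,0],[0,0,0],46]
  ]
}}

```text
time: 7.25
tool_pos: [0.5592, -0.449, 0.2457]
tcp_rot: [2.204, 2.228, 0.001]
wrist_force: [0.4, -0.8, -1.0]
width: 0.559
grip_force: 31.1
```

Run:
```python
from h import *
st()
k=calibration("wrist"); im=read_camera("wrist"); cv2.imwrite("pics/w4.png",im[:,:,::-1])
s=read_state()
for d in tip_of("wrist","jar_large_mid")[:2]: print(round(d["score"],2),np.round(d["at"],1))
for d in cut_out("wrist","jar_large_mid")[:2]: print(round(d["score"],2),np.round(d["extent"],1))
X=s['tool_pos']
for dz in(.054,.07): print(np.round(proj(k,X-[0,0,dz])))
print(nose_length)
go((0.4855,-.241,.235),1.58)
```

```text
t 7.25 tcp [ 0.5592 -0.449   0.2457] yaw 1.5818 w 0.559 F [ 0.4 -0.8 -1. ] q [-0.71  0.38  1.57  0.    1.19 -0.72]
0.85 [305.  327.3]
0.88 [261.8 235.2 389.3 398.1]
[315. 320.]
[298. 320.]
0.0726
turn [-0.002 -0.002  0.002] deg 0.2
shift after turn [206.8 -69.6   4.1]
```

View pics/w4.png

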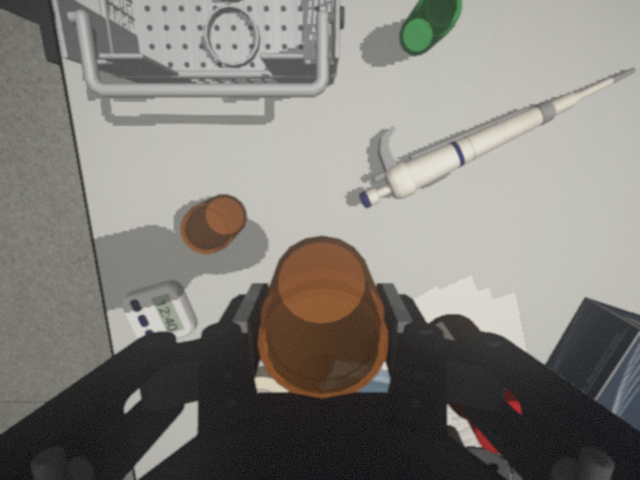

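The jar is held upright, floor disc at (322,281), mouth centre about (323,333).

Run:
```python
from h import *
s=read_state(); k=calibration("wrist"); X=s['tool_pos']; print(X)
for p,h in(((281,322),.004),((333,323),.062),((305,327.3),.032)):
    print((1000*(onz(k,p,X[2]-.1027+h)-X)).round(1))
```

```text
[ 0.55700419 -0.44713068  0.23908411]
[ -0.4  -1.1 -98.7]
[  0.1   2.3 -40.7]
[  2.   -1.2 -70.7]
```

Emit:
{"op": "step_arm", "data": {
  "targets": [
    [[0,0,0],[26,-9,0],46],
    [[0,0,0],[26,-9,0],46],
    [[0,0,0],[26,-9,0],46],
    [[0,0,0],[26,-9,0],46],
    [[0,0,0],[26,-9,0],46]
  ]
}}

```text
time: 7.82
tool_pos: [0.5095, -0.3163, 0.2377]
tcp_rot: [-2.206, -2.229, 0.001]
wrist_force: [0.5, 0.3, -1.6]
width: 0.551
grip_force: 31.2
```

Emit:
{"op": "step_arm", "data": {
  "targets": [
    [[0,0,0],[26,-9,0],46],
    [[0,0,0],[26,-9,0],46],
    [[0,0,0],[26,-8,0],46],
    [[0,0,0],[0,0,0],46],
    [[0,0,0],[0,0,0],46]
  ]
}}

```text
time: 8.23
tool_pos: [0.483, -0.2388, 0.2385]
tcp_rot: [-2.204, -2.233, 0.002]
wrist_force: [0.0, -0.9, -0.3]
width: 0.551
grip_force: 31.2
```

Run:
```python
from h import *
st()
k=calibration("wrist"); im=read_camera("wrist"); cv2.imwrite("pics/w5.png",im[:,:,::-1])
for d in tip_of("wrist","basket")[:2]: print(round(d["score"],2),np.round(d["at"],1),onz(k,d["at"],0))
```

```text
t 8.23 tcp [ 0.483  -0.2388  0.2385] yaw 1.5837 w 0.551 F [ 0.  -0.9 -0.3] q [-0.51  0.06  1.96 -0.    1.12 -0.52]
0.78 [222.7 325.7] [ 0.4852042  -0.23908192  0.        ]
```

View pics/w5.png

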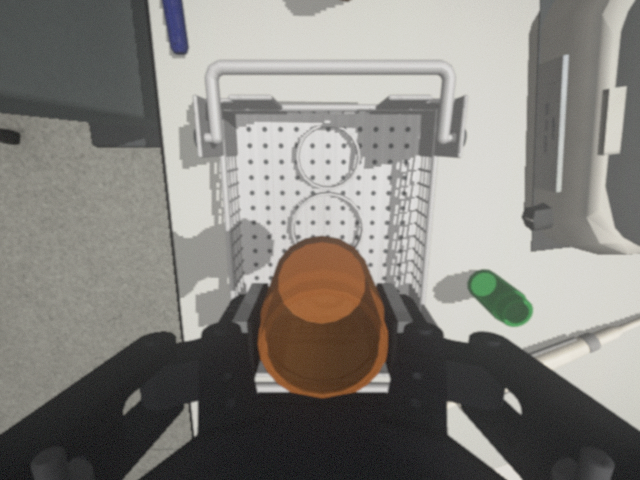

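Ring M is at (328,155), ring L's centre column 325, top row 192; the bar of bail_left is at row 67.

Run:
```python
from h import *
k=calibration("wrist"); st()
for n,p,z in(("M",(155,328),.014),("Ltop",(192,325),.014),("barl",(67,207),.084),("barr",(67,455),.084)): print(n,onz(k,p,z).round(4))
for y in(-.2375,-.239): 
    print([np.round(proj(k,(.4855-.004*0,y+b,z)),0) for b,z in((.058,.014),(-.004+.0325,.014),(.112,.084))])
go((.4853,-.241,.235),1.58)
```

```text
t 8.33 tcp [ 0.4842 -0.2406  0.2396] yaw 1.5821 w 0.555 F [-0.6  0.1 -0.5] q [-0.51  0.06  1.96 -0.    1.12 -0.52]
M [ 0.4879 -0.1803  0.014 ]
Ltop [ 0.4858 -0.2113  0.014 ]
barl [ 0.4134 -0.1281  0.084 ]
barr [ 0.5621 -0.1266  0.084 ]
[array([154., 325.]), array([189., 325.]), array([ 64., 327.])]
[array([156., 325.]), array([191., 325.]), array([ 66., 327.])]
turn [-0.002 -0.001  0.002] deg 0.2
shift after turn [-0.4  1.1  4.6]
```

Emit:
{"op": "step_arm", "data": {
  "targets": [
    [[0,0,0],[-3,3,10],46],
    [[0,0,0],[0,0,22],46],
    [[0,0,0],[0,0,22],46],
    [[0,0,0],[0,0,22],46],
    [[0,0,0],[0,0,22],46]
  ]
}}

```text
time: 8.75
tool_pos: [0.4877, -0.2447, 0.1409]
tcp_rot: [-2.211, -2.232, 0.0]
wrist_force: [-0.1, 0.1, -0.8]
width: 0.551
grip_force: 31.2
```

Emit:
{"op": "step_arm", "data": {
  "targets": [
    [[0,0,0],[0,0,10],46],
    [[0,0,0],[0,0,4],46],
    [[0,0,0],[0,0,4],46],
    [[0,0,0],[0,0,4],46],
    [[0,0,0],[0,0,0],46]
  ]
}}

```text
time: 9.17
tool_pos: [0.4879, -0.2439, 0.1211]
tcp_rot: [2.209, 2.233, 0.0]
wrist_force: [-0.3, -0.3, -0.7]
width: 0.553
grip_force: 31.1
```

Emit:
{"op": "step_arm", "data": {
  "targets": [
    [[0,0,0],[0,0,3],46],
    [[0,0,0],[0,0,3],46],
    [[0,0,0],[0,0,0],46]
  ]
}}

```text
time: 9.42
tool_pos: [0.4876, -0.2435, 0.115]
tcp_rot: [2.209, 2.233, 0.0]
wrist_force: [-0.1, 0.1, -1.6]
width: 0.557
grip_force: 31.2
```

Emit:
{"op": "step_arm", "data": {
  "targets": [
    [[0,0,0],[0,0,3],46],
    [[0,0,0],[0,0,2],46],
    [[0,0,0],[0,0,0],46]
  ]
}}

```text
time: 9.67
tool_pos: [0.4872, -0.2433, 0.1095]
tcp_rot: [-2.209, -2.233, 0.0]
wrist_force: [-0.4, 0.1, -0.8]
width: 0.555
grip_force: 31.2
```

Emit:
{"op": "step_arm", "data": {
  "targets": [
    [[0,0,0],[0,0,2],46],
    [[0,0,0],[0,0,0],46]
  ]
}}

```text
time: 9.83
tool_pos: [0.4873, -0.2434, 0.1075]
tcp_rot: [-2.209, -2.233, 0.0]
wrist_force: [-0.0, -0.2, -0.6]
width: 0.554
grip_force: 31.2
```

Emit:
{"op": "step_arm", "data": {
  "targets": [
    [[0,0,0],[0,0,0],54],
    [[0,0,0],[0,0,0],60],
    [[0,0,0],[0,0,0],66],
    [[0,0,0],[0,0,0],66],
    [[0,0,0],[0,0,-5],66]
  ]
}}

```text
time: 10.25
tool_pos: [0.4869, -0.2431, 0.1122]
tcp_rot: [-2.208, -2.232, 0.001]
wrist_force: [-0.2, 1.0, 0.2]
width: 0.773
grip_force: 0.0
```

Emit:
{"op": "step_arm", "data": {
  "targets": [
    [[0,0,0],[0,0,-15],66],
    [[0,0,0],[0,0,-25],66],
    [[0,0,0],[0,0,-25],66],
    [[0,0,0],[0,0,-25],60],
    [[0,0,0],[0,0,0],60]
  ]
}}

```text
time: 10.67
tool_pos: [0.4905, -0.2452, 0.2093]
tcp_rot: [2.202, 2.226, 0.004]
wrist_force: [1.3, -0.5, 0.9]
width: 0.7
grip_force: 0.0
```

Run:
```python
from h import *
st()
k=calibration("wrist"); im=read_camera("wrist"); cv2.imwrite("pics/w6.png",im[:,:,::-1])
for d in tip_of("wrist","jar_large_mid")[:2]: print(round(d["score"],2),np.round(d["at"],1),onz(k,d["at"],.036))
for d in cut_out("wrist","jar_large_mid")[:2]: print(round(d["score"],2),np.round(d["extent"],1),d["region"].sum())
for d in tip_of("wrist","basket")[:1]: print(round(d["score"],2),np.round(d["at"],1),onz(k,d["at"],0))
go((.471,-.4455,.2),1.58)
```

```text
t 10.67 tcp [ 0.4905 -0.2452  0.2093] yaw 1.5818 w 0.7 F [ 1.3 -0.5  0.9] q [-0.51  0.1   1.98 -0.    1.05 -0.52]
0.62 [235.7 315.2] [ 0.486824   -0.24220253  0.036     ]
0.75 [279.  198.3 353.2 285. ] 5114
turn [-0.001 -0.001  0.002] deg 0.1
shift after turn [-202.2  -17.8    2.2]
```

Emit:
{"op": "step_arm", "data": {
  "targets": [
    [[0,0,0],[-29,-3,0],60],
    [[0,0,0],[-29,-3,0],60],
    [[0,0,0],[-29,-3,0],60],
    [[0,0,0],[-29,-3,0],60],
    [[0,0,0],[-29,-2,0],60]
  ]
}}

```text
time: 11.28
tool_pos: [0.4739, -0.3891, 0.2007]
tcp_rot: [-2.206, -2.231, 0.0]
wrist_force: [1.1, 0.1, 0.3]
width: 0.704
grip_force: 0.0
```

Emit:
{"op": "step_arm", "data": {
  "targets": [
    [[0,0,0],[-29,-2,0],60],
    [[0,0,0],[-28,-2,0],60],
    [[0,0,0],[0,0,10],60],
    [[0,0,0],[0,0,0],60],
    [[0,0,0],[0,0,0],60]
  ]
}}

```text
time: 11.7
tool_pos: [0.4704, -0.4442, 0.19]
tcp_rot: [-2.206, -2.229, -0.001]
wrist_force: [-0.5, 0.4, 0.4]
width: 0.703
grip_force: 0.0
```

Run:
```python
from h import *
st()
k=calibration("wrist"); im=read_camera("wrist"); cv2.imwrite("pics/w7.png",im[:,:,::-1])
for q in["jar_medium_mid","jar_small_mid"]:
    for d in tip_of("wrist",q)[:2]: print(q,round(d["score"],2),np.round(d["at"],1), onz(k,d["at"],.032).round(4))
    for d in cut_out("wrist",q)[:2]: print(q,round(d["score"],2),np.round(d["extent"],1))
print([np.round(proj(k,(.4705,-.4455,z))) for z in(0,.032,.064)])
st()
```

```text
t 11.7 tcp [ 0.4704 -0.4442  0.19  ] yaw 1.5812 w 0.703 F [-0.5  0.4  0.4] q [-0.8   0.3   1.77  0.    1.07 -0.81]
jar_medium_mid 0.91 [291.7 212.6 354.2 289.3]
jar_small_mid 0.74 [  2.  609.8] [ 0.6348 -0.2942  0.032 ]
jar_small_mid 0.86 [556.3   0.  639.2  49.4]
[array([238., 323.]), array([249., 323.]), array([265., 323.])]
t 11.95 tcp [ 0.472  -0.4447  0.1931] yaw 1.583 w 0.708 F [ 0.1 -1.  -0.7] q [-0.79  0.3   1.77  0.    1.07 -0.81]
```

Emit:
{"op": "step_arm", "data": {
  "targets": [
    [[0,0,0],[0,0,20],60],
    [[0,0,0],[0,0,20],60],
    [[0,0,0],[0,0,20],60],
    [[0,0,0],[0,0,20],60],
    [[0,0,0],[0,0,14],60]
  ]
}}

```text
time: 12.37
tool_pos: [0.4715, -0.4445, 0.0975]
tcp_rot: [-2.207, -2.234, -0.0]
wrist_force: [0.4, 0.5, -0.1]
width: 0.701
grip_force: 0.0
```

Emit:
{"op": "step_arm", "data": {
  "targets": [
    [[0,0,0],[0,0,0],50],
    [[0,0,0],[0,0,0],44],
    [[0,0,0],[0,0,0],34],
    [[0,0,0],[0,0,0],34],
    [[0,0,0],[0,0,0],34]
  ]
}}

```text
time: 12.78
tool_pos: [0.4725, -0.4464, 0.1005]
tcp_rot: [2.207, 2.232, -0.0]
wrist_force: [0.3, 0.2, -0.7]
width: 0.437
grip_force: 30.0
```

Emit:
{"op": "step_arm", "data": {
  "targets": [
    [[0,0,0],[0,0,0],34],
    [[0,0,0],[0,0,0],34]
  ]
}}

```text
time: 12.95
tool_pos: [0.472, -0.446, 0.0997]
tcp_rot: [2.208, 2.233, -0.0]
wrist_force: [-0.4, 0.5, -0.1]
width: 0.43
grip_force: 30.0
```

Emit:
{"op": "step_arm", "data": {
  "targets": [
    [[0,0,0],[0,0,-10],34],
    [[0,0,0],[0,0,-20],34],
    [[0,0,0],[0,0,-25],34],
    [[0,0,0],[0,0,-25],34],
    [[0,0,0],[0,0,-25],34]
  ]
}}

```text
time: 13.37
tool_pos: [0.4716, -0.4456, 0.2056]
tcp_rot: [2.209, 2.234, 0.0]
wrist_force: [-0.3, -0.6, -0.7]
width: 0.436
grip_force: 30.1
```

Emit:
{"op": "step_arm", "data": {
  "targets": [
    [[0,0,0],[0,0,-25],34],
    [[0,0,0],[0,0,-10],34],
    [[0,0,0],[0,0,0],34],
    [[0,0,0],[0,0,0],34]
  ]
}}

```text
time: 13.7
tool_pos: [0.4718, -0.4457, 0.2394]
tcp_rot: [2.208, 2.233, -0.0]
wrist_force: [0.5, 0.8, -0.0]
width: 0.436
grip_force: 30.1
```

Run:
```python
from h import *
st(); k=calibration("wrist"); im=read_camera("wrist"); cv2.imwrite("pics/w8.png",im[:,:,::-1]); X=read_state()['tool_pos']
for d in tip_of("wrist","jar_medium_mid")[:2]: print(round(d["score"],2),np.round(d["at"],1), (1000*(onz(k,d["at"],X[2]-.066)-X)).round(1))
for d in cut_out("wrist","jar_medium_mid")[:2]: print(round(d["score"],2),np.round(d["extent"],1))
P=lambda dx,dy,h:np.round(proj(k,X+[dx,dy,h-.099]))
print("bottom top-row",P(0,.0205,0),"top low-row",P(0,-.0205,.053),"sides",P(-.0205,0,.053),P(.0205,0,.053))
go((.486,-.1805,.24),1.58)
```

```text
t 13.7 tcp [ 0.4718 -0.4457  0.2394] yaw 1.5818 w 0.436 F [ 0.5  0.8 -0. ] q [-0.8   0.26  1.73  0.    1.15 -0.81]
0.87 [305.  321.4] [  0.2  -0.6 -66. ]
0.9 [274.4 242.9 376.3 388.6]
bottom top-row [239. 322.] top low-row [373. 320.] sides [327. 267.] [328. 374.]
turn [-0.003 -0.003  0.002] deg 0.3
shift after turn [264.1  17.7  -3.6]
```

Emit:
{"op": "step_arm", "data": {
  "targets": [
    [[0,0,0],[29,2,0],34],
    [[0,0,0],[29,2,0],34],
    [[0,0,0],[29,2,0],34],
    [[0,0,0],[29,2,0],34],
    [[0,0,0],[29,2,0],34]
  ]
}}

```text
time: 14.27
tool_pos: [0.4791, -0.2988, 0.2365]
tcp_rot: [-2.207, -2.23, 0.001]
wrist_force: [1.0, 0.4, -0.3]
width: 0.437
grip_force: 30.1
```

Emit:
{"op": "step_arm", "data": {
  "targets": [
    [[0,0,0],[29,2,0],34],
    [[0,0,0],[29,2,0],34],
    [[0,0,0],[29,2,0],34],
    [[0,0,0],[33,1,0],34],
    [[0,0,0],[0,0,0],34]
  ]
}}

```text
time: 14.68
tool_pos: [0.4843, -0.1755, 0.2365]
tcp_rot: [-2.201, -2.233, -0.0]
wrist_force: [-0.5, 0.3, 0.5]
width: 0.434
grip_force: 30.1
```

Emit:
{"op": "step_arm", "data": {
  "targets": [
    [[0,0,0],[0,0,22],34],
    [[0,0,0],[0,0,22],34],
    [[0,0,0],[0,0,22],34],
    [[0,0,0],[0,0,22],34],
    [[0,0,0],[0,0,0],34]
  ]
}}

```text
time: 15.1
tool_pos: [0.4816, -0.1791, 0.1448]
tcp_rot: [-2.202, -2.226, 0.007]
wrist_force: [-1.4, 0.6, -2.3]
width: 0.436
grip_force: 30.3
```

Run:
```python
from h import *
st(); k=calibration("wrist"); im=read_camera("wrist"); cv2.imwrite("pics/w9.png",im[:,:,::-1]); X=read_state()['tool_pos']
for d in tip_of("wrist","jar_medium_mid")[:2]: print(round(d["score"],2),np.round(d["at"],1), (1000*(onz(k,d["at"],X[2]-.0675)-X)).round(1))
for d in tip_of("wrist","basket")[:1]: print(round(d["score"],2),np.round(d["at"],1),onz(k,d["at"],0))
go((.486,-.180,.104),1.58)
```

```text
t 15.1 tcp [ 0.4816 -0.1791  0.1448] yaw 1.5818 w 0.436 F [-1.4  0.6 -2.3] q [-0.4   0.12  2.09 -0.    0.94 -0.42]
0.98 [305.1 321. ] [ -2.5   2.  -67.5]
turn [-0.001 -0.     0.002] deg 0.1
shift after turn [ 0.7  0.4 46.6]
```

View pics/w9.png

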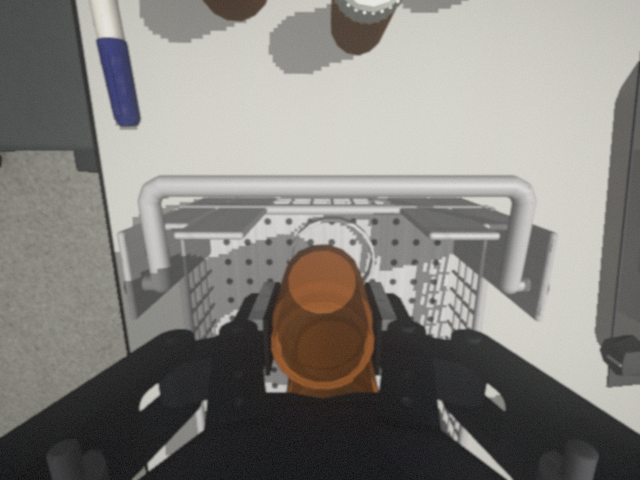

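Ring M peeks out behind the jar (columns 289-375, top row ~217); jar floor disc at (322,280).

Run:
```python
from h import *
for i in range(3):
    st()
    k=calibration("wrist")
    print(onz(k,(217,332),.014).round(4),onz(k,(187,139),.084).round(4),onz(k,(187,535),.084).round(4),"jar floor",onz(k,(280,322),.15-.0995+.004).round(4),"mouth",onz(k,(336,322.5),.15-.0995+.06).round(4))
    read_camera("wrist")
```

```text
t 15.25 tcp [ 0.4856 -0.1807  0.1506] yaw 1.5816 w 0.439 F [ 0.7  0.3 -0.7] q [-0.4   0.12  2.08 -0.    0.94 -0.42]
[ 0.4911 -0.1552  0.014 ] [ 0.4122 -0.1296  0.084 ] [ 0.5691 -0.1281  0.084 ] jar floor [ 0.4853 -0.1804  0.0545] mouth [ 0.4855 -0.1793  0.1105]
t 15.3 tcp [ 0.4863 -0.181   0.1516] yaw 1.5816 w 0.432 F [-0.8 -0.2 -0.4] q [-0.4   0.12  2.08 -0.    0.94 -0.42]
[ 0.4922 -0.1558  0.014 ] [ 0.4127 -0.1301  0.084 ] [ 0.5707 -0.1285  0.084 ] jar floor [ 0.4862 -0.1811  0.0545] mouth [ 0.4864 -0.1803  0.1105]
t 15.35 tcp [ 0.4867 -0.1811  0.1522] yaw 1.5816 w 0.435 F [-0.3 -0.5 -0.6] q [-0.4   0.12  2.08 -0.    0.94 -0.41]
[ 0.4927 -0.1561  0.014 ] [ 0.4129 -0.1303  0.084 ] [ 0.5716 -0.1287  0.084 ] jar floor [ 0.4867 -0.1815  0.0545] mouth [ 0.4868 -0.1807  0.1105]
```

Emit:
{"op": "step_arm", "data": {
  "targets": [
    [[0,0,0],[0.5,0.5,10],34],
    [[0,0,0],[0,0,10],34],
    [[0,0,0],[0,0,10],34],
    [[0,0,0],[0,0,4],34],
    [[0,0,0],[0,0,0],34]
  ]
}}

```text
time: 15.82
tool_pos: [0.4848, -0.1793, 0.1147]
tcp_rot: [-2.206, -2.231, 0.002]
wrist_force: [1.1, -0.9, -0.1]
width: 0.44
grip_force: 30.3
```

Emit:
{"op": "step_arm", "data": {
  "targets": [
    [[0,0,0],[0,0,3],34],
    [[0,0,0],[0,0,3],34],
    [[0,0,0],[0,0,0],34]
  ]
}}

```text
time: 16.07
tool_pos: [0.4861, -0.1799, 0.1104]
tcp_rot: [-2.209, -2.233, 0.0]
wrist_force: [0.4, -0.9, -1.3]
width: 0.437
grip_force: 30.3
```

Emit:
{"op": "step_arm", "data": {
  "targets": [
    [[0,0,0],[0,0,3],34],
    [[0,0,0],[0,0,2],34],
    [[0,0,0],[0,0,0],34],
    [[0,0,0],[0,0,0],34]
  ]
}}

```text
time: 16.4
tool_pos: [0.4862, -0.18, 0.1058]
tcp_rot: [-2.209, -2.234, 0.0]
wrist_force: [0.6, -0.1, -0.4]
width: 0.44
grip_force: 30.3
```

Emit:
{"op": "step_arm", "data": {
  "targets": [
    [[0,0,0],[0,0,2],34],
    [[0,0,0],[0,0,0],40],
    [[0,0,0],[0,0,0],46],
    [[0,0,0],[0,0,0],55],
    [[0,0,0],[0,0,0],55]
  ]
}}

```text
time: 16.82
tool_pos: [0.4864, -0.1801, 0.104]
tcp_rot: [2.209, 2.233, 0.0]
wrist_force: [-0.0, -0.9, 0.3]
width: 0.645
grip_force: 0.0
```

Emit:
{"op": "step_arm", "data": {
  "targets": [
    [[0,0,0],[0,0,-5],55],
    [[0,0,0],[0,0,-15],55],
    [[0,0,0],[0,0,-25],55],
    [[0,0,0],[0,0,-30],50],
    [[0,0,0],[0,0,-30],50]
  ]
}}

```text
time: 17.23
tool_pos: [0.4857, -0.1797, 0.2098]
tcp_rot: [-2.208, -2.233, 0.001]
wrist_force: [1.0, 0.1, -0.0]
width: 0.584
grip_force: 0.0
```

Emit:
{"op": "step_arm", "data": {
  "targets": [
    [[0,0,0],[5,0,-20],50],
    [[0,0,0],[15,0,-15],50],
    [[0,0,0],[0,0,0],50],
    [[0,0,0],[0,0,0],50]
  ]
}}

```text
time: 17.57
tool_pos: [0.4867, -0.16, 0.2453]
tcp_rot: [2.206, 2.233, 0.002]
wrist_force: [-0.4, -0.3, 0.5]
width: 0.583
grip_force: 0.0
```

Run:
```python
from h import *
st(); k=calibration("wrist"); im=read_camera("wrist"); cv2.imwrite("pics/w10.png",im[:,:,::-1])
for q in["jar_medium_mid","jar_large_mid","jar_small_mid","capped_small_mid"]:
    for d in tip_of("wrist",q)[:3]: print(q,round(d["score"],2),np.round(d["at"],1), onz(k,d["at"],.036).round(4))
S,T=calibration("scene"),calibration("top")
print("machine",onz(S,(375,150),0).round(3),onz(S,(275,243),0).round(3),onz(T,(210,290),.0).round(3),onz(T,(210,290),.1).round(3))
```

```text
t 17.57 tcp [ 0.4867 -0.16    0.2453] yaw 1.583 w 0.583 F [-0.4 -0.3  0.5] q [-0.37 -0.    2.01 -0.    1.13 -0.38]
jar_medium_mid 0.75 [250.5 321.5] [ 0.4867 -0.1788  0.036 ]
jar_large_mid 0.72 [320.9 323.9] [ 0.4896 -0.2456  0.036 ]
jar_small_mid 0.63 [ 40.9 426.8] [ 0.5618 -0.0181  0.036 ]
capped_small_mid 0.94 [ 81.7 337.5] [ 0.4973 -0.0462  0.036 ]
machine [0.637 0.268 0.   ] [ 0.641 -0.024  0.   ] [0.617 0.032 0.   ] [0.59 0.02 0.1 ]
```

View pics/w10.png

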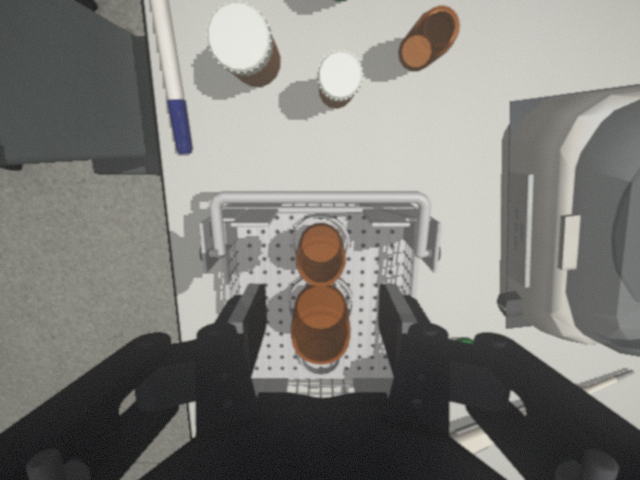

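Both placed jars stand upright in their rings. The small open jar's floor is at (416,53), beside the capped small (340,78) and capped medium (242,40).

Emit:
{"op": "step_arm", "data": {
  "targets": [
    [[0,0,0],[20,11,0],50],
    [[0,0,0],[20,11,0],50],
    [[0,0,0],[20,11,0],50],
    [[0,0,0],[20,11,0],50],
    [[0,0,0],[20,11,0],50]
  ]
}}

```text
time: 18.23
tool_pos: [0.5399, -0.0588, 0.2426]
tcp_rot: [-2.209, -2.232, 0.002]
wrist_force: [0.3, -0.7, 0.3]
width: 0.586
grip_force: 0.0
```

Emit:
{"op": "step_arm", "data": {
  "targets": [
    [[0,0,0],[20,11,10],50],
    [[0,0,0],[21,10,15],50],
    [[0,0,0],[0,0,15],50],
    [[0,0,0],[0,0,0],50],
    [[0,0,0],[0,0,0],50]
  ]
}}

```text
time: 18.65
tool_pos: [0.5592, -0.0182, 0.2018]
tcp_rot: [-2.206, -2.232, 0.005]
wrist_force: [-0.1, -0.7, -1.0]
width: 0.584
grip_force: 0.0
```

Run:
```python
from h import *
st(); k=calibration("wrist"); im=read_camera("wrist"); cv2.imwrite("pics/w11.png",im[:,:,::-1])
for q in["jar_small_mid","capped_small_mid"]:
    for d in tip_of("wrist",q)[:3]: print(q,round(d["score"],2),np.round(d["at"],1), onz(k,d["at"],.032).round(4))
    for d in cut_out("wrist",q)[:3]: print(q,round(d["score"],2),np.round(d["extent"],1),read_camera("wrist")[d["region"]].mean(0).round())
P=lambda x,y:[np.round(proj(k,(x,y+a,z))) for a,z in((.015,0),(-.012,.064))]
print(P(.562,-.018)); st()
```

```text
t 18.65 tcp [ 0.5592 -0.0182  0.2018] yaw 1.5822 w 0.584 F [-0.1 -0.7 -1. ] q [-0.08  0.14  1.95 -0.    1.06 -0.09]
jar_small_mid 0.85 [169.2 236.1] [0.4985 0.0332 0.032 ]
jar_small_mid 0.68 [240.2 327.2] [ 0.5619 -0.0167  0.032 ]
jar_small_mid 0.86 [205.3 147.7 267.7 196.9] [ 88. 129.  92.]
jar_small_mid 0.68 [309.4 214.4 350.8 270.5] [131. 104.  85.]
capped_small_mid 0.93 [273.5 236.7] [ 0.4946 -0.0433  0.032 ]
capped_small_mid 0.66 [203.2 242.8 264.3 314.6] [118. 111. 102.]
[array([213., 327.]), array([273., 327.])]
t 19.05 tcp [ 0.5608 -0.0186  0.2047] yaw 1.5811 w 0.585 F [0.1 0.2 0.7] q [-0.08  0.13  1.95 -0.    1.06 -0.09]
```

Emit:
{"op": "step_arm", "data": {
  "targets": [
    [[0,0,0],[1,2,21],50],
    [[0,0,0],[0,0,21],50],
    [[0,0,0],[0,0,21],50],
    [[0,0,0],[0,0,21],50],
    [[0,0,0],[0,0,15],50]
  ]
}}

```text
time: 19.47
tool_pos: [0.5618, -0.0173, 0.1035]
tcp_rot: [-2.209, -2.233, 0.001]
wrist_force: [-0.7, -0.1, 0.3]
width: 0.587
grip_force: 0.0
```

Emit:
{"op": "step_arm", "data": {
  "targets": [
    [[0,0,0],[0,0,5],50],
    [[0,0,0],[0,0,0],40],
    [[0,0,0],[0,0,0],32],
    [[0,0,0],[0,0,0],24],
    [[0,0,0],[0,0,0],24]
  ]
}}

```text
time: 19.88
tool_pos: [0.5636, -0.0173, 0.1014]
tcp_rot: [2.208, 2.232, 0.003]
wrist_force: [0.7, 0.5, -0.4]
width: 0.298
grip_force: 29.4
```

Emit:
{"op": "step_arm", "data": {
  "targets": [
    [[0,0,0],[0,0,0],24],
    [[0,0,0],[0,0,0],24],
    [[0,0,0],[0,0,0],24]
  ]
}}

```text
time: 20.13
tool_pos: [0.5634, -0.0172, 0.1011]
tcp_rot: [2.208, 2.232, 0.002]
wrist_force: [-0.4, 1.0, 4.2]
width: 0.3
grip_force: 29.8
```

Emit:
{"op": "step_arm", "data": {
  "targets": [
    [[0,0,0],[0,0,-10],24],
    [[0,0,0],[0,0,-20],24],
    [[0,0,0],[0,0,-25],24],
    [[0,0,0],[0,0,-25],24],
    [[0,0,0],[0,0,-25],24]
  ]
}}

```text
time: 20.55
tool_pos: [0.5619, -0.0171, 0.2061]
tcp_rot: [-2.209, -2.233, 0.001]
wrist_force: [1.0, -0.7, -0.2]
width: 0.296
grip_force: 29.6
```

Emit:
{"op": "step_arm", "data": {
  "targets": [
    [[0,0,0],[0,0,-25],24],
    [[0,0,0],[0,0,-10],24],
    [[0,0,0],[0,0,0],24],
    [[0,0,0],[0,0,0],24]
  ]
}}

```text
time: 20.88
tool_pos: [0.5624, -0.0171, 0.24]
tcp_rot: [2.209, 2.233, 0.001]
wrist_force: [0.1, -0.2, -1.2]
width: 0.296
grip_force: 29.6
```

Run:
```python
from h import *
st(); k=calibration("wrist"); im=read_camera("wrist"); cv2.imwrite("pics/w12.png",im[:,:,::-1]); X=read_state()['tool_pos']
for d in tip_of("wrist","jar_small_mid")[:3]: print(round(d["score"],2),np.round(d["at"],1), (1000*(onz(k,d["at"],X[2]-.068)-X)).round(1))
for d in cut_out("wrist","jar_small_mid")[:3]: print(round(d["score"],2),np.round(d["extent"],1))
P=lambda dx,dy,h:np.round(proj(k,X+[dx,dy,h-.100]))
print("bottom top-row",P(0,.015,0),"mouth low-row",P(0,-.012,.064))
go((.487,-.300,.24),1.58)
```

```text
t 20.88 tcp [ 0.5624 -0.0171  0.24  ] yaw 1.5818 w 0.296 F [ 0.1 -0.2 -1.2] q [-0.07  0.1   1.92  0.    1.12 -0.09]
0.96 [301.9 321.2] [  0.3   0.7 -68. ]
0.67 [166.6 245.9] [-30.3  59.2 -68. ]
0.92 [288.5 250.3 357.9 370. ]
0.76 [216.3 147.7 267.6 192. ]
bottom top-row [250. 321.] mouth low-row [373. 320.]
turn [-0.004 -0.     0.002] deg 0.3
shift after turn [-282.3  -76.8   -2.5]
```

Emit:
{"op": "step_arm", "data": {
  "targets": [
    [[0,0,0],[-28,-8,0],24],
    [[0,0,0],[-28,-8,0],24],
    [[0,0,0],[-28,-8,0],24],
    [[0,0,0],[-28,-8,0],24],
    [[0,0,0],[-28,-8,0],24]
  ]
}}

```text
time: 21.45
tool_pos: [0.5226, -0.1583, 0.2377]
tcp_rot: [-2.206, -2.232, 0.002]
wrist_force: [-0.8, 0.6, -0.2]
width: 0.297
grip_force: 29.6
```

Emit:
{"op": "step_arm", "data": {
  "targets": [
    [[0,0,0],[-28,-8,0],24],
    [[0,0,0],[-28,-8,0],24],
    [[0,0,0],[-28,-8,0],24],
    [[0,0,0],[-28,-8,0],24],
    [[0,0,0],[-31,-4.5,0],24]
  ]
}}

```text
time: 21.87
tool_pos: [0.4873, -0.3014, 0.2376]
tcp_rot: [-2.206, -2.231, 0.001]
wrist_force: [1.0, -0.2, -1.3]
width: 0.302
grip_force: 29.6
```

Emit:
{"op": "step_arm", "data": {
  "targets": [
    [[0,0,0],[0,0,20],24],
    [[0,0,0],[0,0,20],24],
    [[0,0,0],[0,0,10],24],
    [[0,0,0],[0,0,0],24],
    [[0,0,0],[0,0,0],24]
  ]
}}

```text
time: 22.28
tool_pos: [0.4882, -0.3001, 0.1881]
tcp_rot: [-2.206, -2.231, 0.001]
wrist_force: [0.1, -0.4, -0.7]
width: 0.297
grip_force: 29.6
```

Emit:
{"op": "step_arm", "data": {
  "targets": [
    [[0,0,0],[0,0,0],24],
    [[0,0,0],[0,0,0],24]
  ]
}}

```text
time: 22.45
tool_pos: [0.4899, -0.301, 0.191]
tcp_rot: [2.207, 2.233, 0.001]
wrist_force: [-0.3, -0.0, -0.3]
width: 0.3
grip_force: 29.6
```

Run:
```python
from h import *
st(); k=calibration("wrist"); im=read_camera("wrist"); cv2.imwrite("pics/w13.png",im[:,:,::-1]); X=read_state()['tool_pos']
for d in tip_of("wrist","jar_small_mid")[:3]: print(round(d["score"],2),np.round(d["at"],1), (1000*(onz(k,d["at"],X[2]-.068)-X)).round(1))
for d in tip_of("wrist","basket")[:1]: print(round(d["score"],2),np.round(d["at"],1),onz(k,d["at"],0))
for q in["jar_medium_mid","jar_large_mid"]:
    for d in tip_of("wrist",q)[:3]: print(q,round(d["score"],2),np.round(d["at"],1), onz(k,d["at"],.036).round(4))
c=np.array([.487,-.239])
for yy in(-.062+.021,-.062,.058,-.004): print(np.round(proj(k,(.487,-.239+yy,.014))))
go((.4875,-.3005,.105),1.58)
```

```text
t 22.45 tcp [ 0.4899 -0.301   0.191 ] yaw 1.5826 w 0.3 F [-0.3 -0.  -0.3] q [-0.59  0.17  1.93 -0.    1.03 -0.61]
0.82 [303.1 321.8] [ -0.2   0.9 -68. ]
0.6 [239.2 531.5] [ 86.9  30.9 -68. ]
jar_medium_mid 0.7 [ 49.9 318.4] [ 0.4865 -0.1791  0.036 ]
jar_large_mid 0.65 [161.4 319.5] [ 0.4877 -0.2433  0.036 ]
[211. 318.]
[239. 318.]
[ 62. 319.]
[160. 319.]
turn [0.001 0.001 0.002] deg 0.2
shift after turn [ 0.5 -2.  85.7]
```

View pics/w13.png

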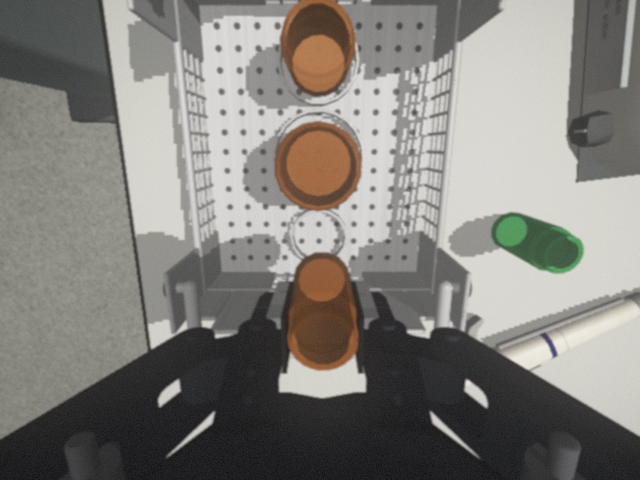

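The small jar is held upright above ring S, whose centre shows at (317,235); large and medium stand well in their rings.

Emit:
{"op": "step_arm", "data": {
  "targets": [
    [[0,0,0],[1,-3,15],24],
    [[0,0,0],[0,0,20],24],
    [[0,0,0],[0,0,20],24],
    [[0,0,0],[0,0,13],24],
    [[0,0,0],[0,0,0],24]
  ]
}}

```text
time: 23.12
tool_pos: [0.4841, -0.2987, 0.1187]
tcp_rot: [-2.205, -2.229, 0.002]
wrist_force: [-0.9, 0.7, -0.6]
width: 0.3
grip_force: 29.6
```

Emit:
{"op": "step_arm", "data": {
  "targets": [
    [[0,0,0],[0,0,3],24],
    [[0,0,0],[0,0,4],24],
    [[0,0,0],[0,0,0],24]
  ]
}}

```text
time: 23.37
tool_pos: [0.4865, -0.3003, 0.1154]
tcp_rot: [2.208, 2.233, 0.0]
wrist_force: [-0.0, -0.2, 0.3]
width: 0.301
grip_force: 29.6
```

Emit:
{"op": "step_arm", "data": {
  "targets": [
    [[0,0,0],[0,0,3],24],
    [[0,0,0],[0,0,4],24],
    [[0,0,0],[0,0,0],24],
    [[0,0,0],[0,0,0],24]
  ]
}}

```text
time: 23.7
tool_pos: [0.486, -0.2999, 0.1078]
tcp_rot: [-2.209, -2.233, 0.0]
wrist_force: [-0.8, -0.6, -0.3]
width: 0.297
grip_force: 29.6
```

Emit:
{"op": "step_arm", "data": {
  "targets": [
    [[0,0,0],[0,0,2],24],
    [[0,0,0],[0,0,0],30],
    [[0,0,0],[0,0,0],38],
    [[0,0,0],[0,0,0],44],
    [[0,0,0],[0,0,0],44]
  ]
}}

```text
time: 24.12
tool_pos: [0.4862, -0.3001, 0.106]
tcp_rot: [2.209, 2.233, 0.0]
wrist_force: [0.7, 0.2, -0.3]
width: 0.518
grip_force: 0.0
```

Emit:
{"op": "step_arm", "data": {
  "targets": [
    [[0,0,0],[0,0,-5],44],
    [[0,0,0],[0,0,-15],44],
    [[0,0,0],[0,0,-25],44],
    [[0,0,0],[0,0,-30],44],
    [[0,0,0],[0,0,-30],44]
  ]
}}

```text
time: 24.53
tool_pos: [0.4856, -0.2997, 0.2117]
tcp_rot: [-2.208, -2.233, 0.0]
wrist_force: [0.9, -1.2, -0.4]
width: 0.513
grip_force: 0.0
```

Emit:
{"op": "step_arm", "data": {
  "targets": [
    [[0,0,0],[0,0,-30],30],
    [[0,0,0.121],[0,0,0],30],
    [[0,0,0.121],[0,0,0],30],
    [[0,0,0.121],[0,0,0],30],
    [[0,0,0.121],[0,0,0],30]
  ]
}}

```text
time: 24.95
tool_pos: [0.4862, -0.3001, 0.2419]
tcp_rot: [2.684, 1.631, 0.001]
wrist_force: [0.2, 0.1, 0.7]
width: 0.348
grip_force: 0.0
```

Emit:
{"op": "step_arm", "data": {
  "targets": [
    [[0,0,0.121],[0,0,0],30],
    [[0,0,0.121],[0,0,0],30],
    [[0,0,0.121],[0,0,0],30],
    [[0,0,0.121],[0,0,0],30],
    [[0,0,0.121],[0,0,0],30]
  ]
}}

```text
time: 25.37
tool_pos: [0.4861, -0.3, 0.2414]
tcp_rot: [3.049, 0.757, 0.0]
wrist_force: [0.3, 0.1, 0.6]
width: 0.352
grip_force: 0.0
```

Emit:
{"op": "step_arm", "data": {
  "targets": [
    [[0,0,0.121],[0,0,0],30],
    [[0,0,0.121],[0,0,0],30],
    [[0,0,0.121],[0,0,0],30],
    [[0,0,0.121],[0,0,0],30],
    [[0,0,0],[0,0,0],30]
  ]
}}

```text
time: 25.78
tool_pos: [0.4861, -0.3, 0.2413]
tcp_rot: [3.141, 0.009, 0.0]
wrist_force: [-0.6, -0.2, -0.3]
width: 0.349
grip_force: 0.0
```

Emit:
{"op": "step_arm", "data": {
  "targets": [
    [[0,0,0],[0,25,0],30],
    [[0,0,0],[0,25,0],30],
    [[0,0,0],[0,0,0],30],
    [[0,0,0],[0,0,0],30],
    [[0,0,0],[0,0,0],30]
  ]
}}

```text
time: 26.2
tool_pos: [0.4863, -0.3497, 0.2408]
tcp_rot: [-3.141, -0.016, 0.0]
wrist_force: [-0.3, 0.6, -0.5]
width: 0.35
grip_force: 0.0
```

Run:
```python
from h import *
st(); k=calibration("wrist"); im=read_camera("wrist"); cv2.imwrite("pics/w14.png",im[:,:,::-1])
for q in["jar_small_mid","jar_medium_mid","jar_large_mid"]:
    for d in tip_of("wrist",q)[:3]: print(q,round(d["score"],2),np.round(d["at"],1), onz(k,d["at"],.036).round(4))
# bar bright line: print rows of gray along a few columns? profile near predicted bar
for x in(.46,.488,.515):
    r,c=proj(k,(x,-.3495,.084)); a,b=proj(k,(x,-.3695,.084)),proj(k,(x,-.3295,.084))
    print((round(r),round(c)),[int(im[int(round(a[0]+(b[0]-a[0])*t/20)),int(round(a[1]+(b[1]-a[1])*t/20))].mean()) for t in range(21)])
go((.488,-.3495,.148),.01)
```

```text
t 26.2 tcp [ 0.4863 -0.3497  0.2408] yaw 0.01 w 0.35 F [-0.3  0.6 -0.5] q [-0.67  0.17  1.84  0.    1.14  0.9 ]
jar_small_mid 0.8 [ 23.  247.9] [ 0.637  -0.2956  0.036 ]
jar_small_mid 0.71 [231.1 262.5] [ 0.4852 -0.3002  0.036 ]
jar_medium_mid 0.59 [227.9 117.6] [ 0.4868 -0.1808  0.036 ]
jar_large_mid 0.67 [225.2 199.2] [ 0.4897 -0.2483  0.036 ]
(282, 322) [185, 185, 183, 183, 175, 129, 127, 160, 141, 158, 179, 164, 167, 160, 126, 128, 100, 87, 112, 174, 181]
(245, 322) [185, 184, 184, 185, 174, 135, 131, 139, 156, 159, 184, 170, 163, 184, 137, 127, 119, 166, 169, 187, 183]
(206, 322) [187, 186, 186, 189, 182, 130, 129, 162, 160, 161, 180, 172, 133, 129, 127, 126, 115, 146, 174, 182, 189]
turn [-0.  0.  0.] deg 0.0
shift after turn [ 1.5  0.3 92.9]
```

View pics/w14.png

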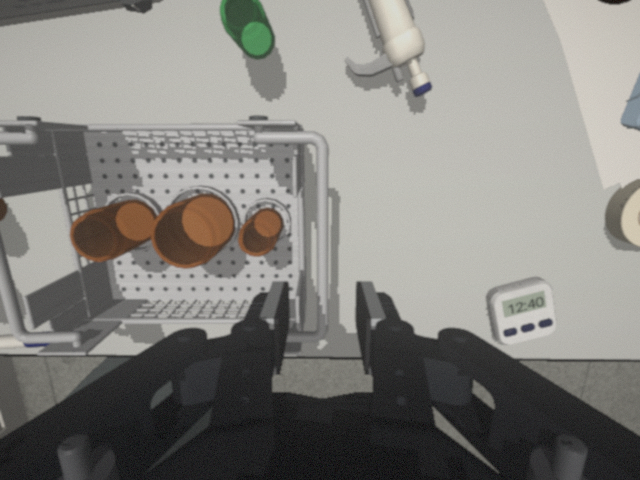

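All three jars stand upright in their rings; bail_right's bar (col ~322) is midway between the fingers (282/362). Descend and grip the bar by the tips.

Emit:
{"op": "step_arm", "data": {
  "targets": [
    [[0,0,0],[1,0,20],30],
    [[0,0,0],[0,0,20],30],
    [[0,0,0],[0,0,20],30],
    [[0,0,0],[0,0,20],30],
    [[0,0,0],[0,0,13],30]
  ]
}}

```text
time: 26.82
tool_pos: [0.4868, -0.3487, 0.1458]
tcp_rot: [-3.14, -0.016, 0.003]
wrist_force: [0.2, 0.9, -0.6]
width: 0.353
grip_force: 0.0
```

Emit:
{"op": "step_arm", "data": {
  "targets": [
    [[0,0,0],[0,0,0],22],
    [[0,0,0],[0,0,0],14],
    [[0,0,0],[0,0,0],6],
    [[0,0,0],[0,0,0],3],
    [[0,0,0],[0,0,0],3]
  ],
  "grip_force": 20
}}

```text
time: 27.23
tool_pos: [0.4879, -0.3497, 0.1488]
tcp_rot: [-3.141, -0.014, -0.001]
wrist_force: [0.0, 4.2, -0.3]
width: 0.08
grip_force: 19.6
```

Emit:
{"op": "step_arm", "data": {
  "targets": [
    [[0,0,0],[0,0,0],3],
    [[0,0,0],[0,0,0],3]
  ]
}}

```text
time: 27.4
tool_pos: [0.4878, -0.3497, 0.1486]
tcp_rot: [-3.141, -0.014, -0.001]
wrist_force: [-1.6, 3.9, -0.2]
width: 0.081
grip_force: 19.7
```

Emit:
{"op": "step_arm", "data": {
  "targets": [
    [[0,0,0],[-0.7,0,-5.2],3],
    [[0,0,0],[-0.0,-0.7,-5.2],3],
    [[0,0,0],[0.7,-1.3,-4.8],3],
    [[0,0,0],[0,-2,-4.8],3],
    [[0,0,0],[0,-2.7,-4.1],3]
  ]
}}

```text
time: 27.82
tool_pos: [0.4877, -0.343, 0.1719]
tcp_rot: [-3.141, -0.014, -0.001]
wrist_force: [4.1, 2.2, -6.2]
width: 0.08
grip_force: 19.3
```

Emit:
{"op": "step_arm", "data": {
  "targets": [
    [[0,0,0],[0,-4.7,-4.1],3],
    [[0,0,0],[0,-4.1,-3.2],3],
    [[0,0,0],[0,-4.1,-3.2],3],
    [[0,0,0],[0,-4.8,-2],3],
    [[0,0,0],[0,-4.8,-2],3]
  ]
}}

```text
time: 28.23
tool_pos: [0.4876, -0.3232, 0.1893]
tcp_rot: [3.135, 0.015, 0.003]
wrist_force: [-3.4, -7.8, 5.1]
width: 0.083
grip_force: 19.6
```

Emit:
{"op": "step_arm", "data": {
  "targets": [
    [[0,0,0],[0,-5.2,-0.7],3],
    [[0,0,0],[0,-5.2,-0.7],3],
    [[0,0,0],[0,-5.2,0.7],3],
    [[0,0,0],[0,-5.2,0.7],3],
    [[0,0,0],[0,0,0],3]
  ]
}}

```text
time: 28.65
tool_pos: [0.4874, -0.3003, 0.1891]
tcp_rot: [3.139, 0.014, 0.003]
wrist_force: [-2.5, 0.4, 7.4]
width: 0.08
grip_force: 20.7
```

Past upright; finish the arc.

Emit:
{"op": "step_arm", "data": {
  "targets": [
    [[0,0,0],[0,-4.8,2],3],
    [[0,0,0],[0,-4.8,2],3],
    [[0,0,0],[0,-4.1,3.2],3],
    [[0,0,0],[0,-4.1,3.2],3],
    [[0,0,0],[0,0,0],3]
  ]
}}

```text
time: 29.07
tool_pos: [0.4872, -0.2817, 0.1768]
tcp_rot: [3.141, 0.014, 0.002]
wrist_force: [-0.6, 1.0, 2.9]
width: 0.076
grip_force: 21.2
```

Emit:
{"op": "step_arm", "data": {
  "targets": [
    [[0,0,0],[0,-3.2,4.1],3],
    [[0,0,0],[0,-3.2,4.1],3],
    [[0,0,0],[0,-2,4.8],3],
    [[0,0,0],[0,-2,4.8],3],
    [[0,0,0],[0,0,0],3]
  ]
}}

```text
time: 29.48
tool_pos: [0.4871, -0.2713, 0.1573]
tcp_rot: [-3.141, -0.014, -0.001]
wrist_force: [2.7, -0.2, 1.2]
width: 0.082
grip_force: 21.8
```

Emit:
{"op": "step_arm", "data": {
  "targets": [
    [[0,0,0],[0,-0.7,5.2],3],
    [[0,0,0],[0,-0.7,4],3],
    [[0,0,0],[0,0,0],3]
  ]
}}

```text
time: 29.73
tool_pos: [0.487, -0.2699, 0.1481]
tcp_rot: [-3.141, -0.013, -0.0]
wrist_force: [1.9, 3.0, 2.2]
width: 0.081
grip_force: 22.2
```

Emit:
{"op": "step_arm", "data": {
  "targets": [
    [[0,0,0],[0,0,1],3],
    [[0,0,0],[0,0,1],3],
    [[0,0,0],[0,0,0],3]
  ]
}}

```text
time: 29.98
tool_pos: [0.487, -0.2699, 0.1468]
tcp_rot: [-3.14, -0.013, -0.0]
wrist_force: [2.1, 5.2, 2.4]
width: 0.079
grip_force: 22.4
```

Emit:
{"op": "step_arm", "data": {
  "targets": [
    [[0,0,0],[0,0,0],12],
    [[0,0,0],[0,0,0],18],
    [[0,0,0],[0,0,0],18],
    [[0,0,0],[0,0,-12],18],
    [[0,0,0],[0,0,-18],18]
  ]
}}

```text
time: 30.4
tool_pos: [0.4851, -0.2698, 0.1756]
tcp_rot: [-3.139, -0.013, 0.007]
wrist_force: [0.1, -0.3, -0.2]
width: 0.212
grip_force: 0.0
```

Emit:
{"op": "step_arm", "data": {
  "targets": [
    [[0,0,0],[0,0,0],8],
    [[0,0,0],[0,0,0],0],
    [[0,0,0],[0,0,0],0],
    [[0,0,0],[0,0,8],0],
    [[0,0,0],[0,0,4],0]
  ]
}}

```text
time: 30.82
tool_pos: [0.4861, -0.27, 0.1634]
tcp_rot: [-3.141, -0.014, 0.003]
wrist_force: [-0.4, -0.0, -0.1]
width: 0.002
grip_force: 0.0
```

Emit:
{"op": "step_arm", "data": {
  "targets": [
    [[0,0,0],[0,0,2],0],
    [[0,0,0],[0,0,2],0],
    [[0,0,0],[0,0,0],0]
  ]
}}

```text
time: 31.07
tool_pos: [0.4861, -0.2699, 0.1606]
tcp_rot: [-3.14, -0.014, 0.004]
wrist_force: [-0.9, 0.9, 1.5]
width: -0.001
grip_force: 0.9
```

Emit:
{"op": "step_arm", "data": {
  "targets": [
    [[0,0,0],[0,0,1],0],
    [[0,0,0],[0,0,1],0],
    [[0,0,0],[0,0,0],0]
  ]
}}

```text
time: 31.32
tool_pos: [0.4863, -0.27, 0.1603]
tcp_rot: [-3.14, -0.014, 0.003]
wrist_force: [-6.5, 3.0, 12.8]
width: 0.002
grip_force: 6.3
```

Emit:
{"op": "step_arm", "data": {
  "targets": [
    [[0,0,0],[0,0,0.5],0],
    [[0,0,0],[0,0,0.5],0],
    [[0,0,0],[0,0,0],0]
  ]
}}

```text
time: 31.57
tool_pos: [0.4864, -0.27, 0.1601]
tcp_rot: [-3.14, -0.014, 0.003]
wrist_force: [-8.0, 4.5, 18.5]
width: -0.002
grip_force: 8.9
```

Emit:
{"op": "step_arm", "data": {
  "targets": [
    [[0,0,0],[0,0,-10],0],
    [[0,0,0],[0,0,-30],10],
    [[0,0,0],[0,-24,0],30],
    [[0,0,0],[0,-24,0],30],
    [[0,0,0],[0,-24,0],30]
  ]
}}

```text
time: 31.98
tool_pos: [0.4866, -0.1982, 0.1986]
tcp_rot: [3.141, 0.012, 0.003]
wrist_force: [0.1, -0.9, -0.3]
width: 0.349
grip_force: 0.0
```

Emit:
{"op": "step_arm", "data": {
  "targets": [
    [[0,0,0],[0,-24,0],30],
    [[0,0,0],[0,-24,0],30],
    [[0,0,0],[0,-24,0],30],
    [[0,0,0],[0,0,0],30],
    [[0,0,0],[0,0,0],30]
  ]
}}

```text
time: 32.4
tool_pos: [0.4855, -0.1255, 0.1978]
tcp_rot: [3.141, 0.018, -0.0]
wrist_force: [-1.1, -0.3, -0.1]
width: 0.348
grip_force: 0.0
```

Run:
```python
from h import *
st(); k=calibration("wrist"); im=read_camera("wrist"); cv2.imwrite("pics/w15.png",im[:,:,::-1])
for x in(.46,.486,.515,.53):
    a,b=proj(k,(x,-.1462,.084)),proj(k,(x,-.1062,.084))
    print(np.round(a),np.round(b),[int(im[int(round(a[0]+(b[0]-a[0])*t/20)),int(round(a[1]+(b[1]-a[1])*t/20))].mean()) for t in range(21)])
go((.486,-.1262,.1485),.01)
```

```text
t 32.4 tcp [ 0.4855 -0.1255  0.1978] yaw 0.0113 w 0.348 F [-1.1 -0.3 -0.1] q [-0.3   0.03  2.08 -0.    1.03  1.26]
[309. 357.] [309. 289.] [48, 128, 109, 103, 117, 128, 129, 135, 162, 163, 184, 180, 132, 130, 190, 188, 192, 190, 192, 192, 127]
[268. 359.] [267. 288.] [149, 183, 130, 178, 165, 131, 128, 136, 178, 157, 185, 184, 160, 192, 190, 193, 194, 194, 193, 195, 195]
[218. 361.] [217. 288.] [85, 129, 127, 162, 171, 131, 132, 136, 179, 145, 182, 187, 155, 194, 192, 195, 194, 192, 195, 198, 194]
[190. 362.] [190. 287.] [128, 171, 130, 96, 119, 164, 191, 192, 189, 146, 185, 192, 161, 192, 195, 194, 195, 194, 191, 193, 194]
turn [ 0. -0.  0.] deg 0.0
shift after turn [ 0.3 -0.1 49.4]
```

Emit:
{"op": "step_arm", "data": {
  "targets": [
    [[0,0,0],[0,-0.5,14],30],
    [[0,0,0],[0,0,14],30],
    [[0,0,0],[0,0,14],30],
    [[0,0,0],[0,0,7],30],
    [[0,0,0],[0,0,0],22]
  ]
}}

```text
time: 32.87
tool_pos: [0.4843, -0.1264, 0.1471]
tcp_rot: [-3.141, -0.012, 0.006]
wrist_force: [-0.7, 0.3, -0.1]
width: 0.26
grip_force: 0.0
```

Emit:
{"op": "step_arm", "data": {
  "targets": [
    [[0,0,0],[0,0,0],14],
    [[0,0,0],[0,0,0],6],
    [[0,0,0],[0,0,0],3],
    [[0,0,0],[0,0,0],3],
    [[0,0,0],[0,0,0],3]
  ]
}}

```text
time: 33.28
tool_pos: [0.4858, -0.1258, 0.1496]
tcp_rot: [-3.141, -0.014, -0.001]
wrist_force: [-0.5, 2.2, 0.6]
width: 0.085
grip_force: 19.6
```

Emit:
{"op": "step_arm", "data": {
  "targets": [
    [[0,0,0],[0,0.7,-5.2],3],
    [[0,0,0],[0,0.7,-5.2],3],
    [[0,0,0],[0,2,-4.8],3],
    [[0,0,0],[0,2,-4.8],3],
    [[0,0,0],[0,3.2,-4.1],3]
  ]
}}

```text
time: 33.7
tool_pos: [0.4858, -0.1343, 0.174]
tcp_rot: [-3.141, -0.013, -0.001]
wrist_force: [0.8, 5.3, -1.9]
width: 0.078
grip_force: 19.6
```

Emit:
{"op": "step_arm", "data": {
  "targets": [
    [[0,0,0],[0,3.2,-4.1],3],
    [[0,0,0],[0,4.1,-3.2],3],
    [[0,0,0],[0,4.1,-3.2],3],
    [[0,0,0],[0,4.8,-2],3],
    [[0,0,0],[0,4.8,-2],3]
  ]
}}

```text
time: 34.12
tool_pos: [0.4862, -0.1551, 0.1897]
tcp_rot: [-3.14, -0.013, -0.001]
wrist_force: [-0.8, 6.7, 6.9]
width: 0.082
grip_force: 19.9
```

Emit:
{"op": "step_arm", "data": {
  "targets": [
    [[0,0,0],[0,5.2,-0.7],3],
    [[0,0,0],[0,5.2,-0.7],3],
    [[0,0,0],[0,5.2,0.7],3],
    [[0,0,0],[0,5.2,0.7],3],
    [[0,0,0],[0,0,0],3]
  ]
}}

```text
time: 34.53
tool_pos: [0.4865, -0.1779, 0.1885]
tcp_rot: [3.14, 0.013, 0.002]
wrist_force: [0.1, -0.1, 5.2]
width: 0.08
grip_force: 20.4
```

Emit:
{"op": "step_arm", "data": {
  "targets": [
    [[0,0,0],[0,4.8,2],3],
    [[0,0,0],[0,4.8,2],3],
    [[0,0,0],[0,4.1,3.2],3],
    [[0,0,0],[0,4.1,3.2],3],
    [[0,0,0],[0,0,0],3]
  ]
}}

```text
time: 34.95
tool_pos: [0.4865, -0.1951, 0.1766]
tcp_rot: [3.141, 0.013, 0.001]
wrist_force: [3.5, 0.3, -0.6]
width: 0.078
grip_force: 20.3
```

Emit:
{"op": "step_arm", "data": {
  "targets": [
    [[0,0,0],[0,3.2,4.1],3],
    [[0,0,0],[0,3.2,4.1],3],
    [[0,0,0],[0,2,4.8],3],
    [[0,0,0],[0,2,4.8],3],
    [[0,0,0],[0,0,0],3]
  ]
}}

```text
time: 35.37
tool_pos: [0.4864, -0.2046, 0.1583]
tcp_rot: [-3.141, -0.013, -0.001]
wrist_force: [4.9, 1.7, 0.9]
width: 0.081
grip_force: 20.4
```

Emit:
{"op": "step_arm", "data": {
  "targets": [
    [[0,0,0],[0,0.7,5.2],3],
    [[0,0,0],[0,0.7,5.2],3],
    [[0,0,0],[0,0,1],3],
    [[0,0,0],[0,0,0],3]
  ]
}}

```text
time: 35.7
tool_pos: [0.4865, -0.2058, 0.1485]
tcp_rot: [-3.141, -0.014, 0.0]
wrist_force: [1.1, 4.0, 10.1]
width: 0.078
grip_force: 21.5
```

Now release and press from above, as before.

Emit:
{"op": "step_arm", "data": {
  "targets": [
    [[0,0,0],[0,0,0],12],
    [[0,0,0],[0,0,0],18],
    [[0,0,0],[0,0,0],18],
    [[0,0,0],[0,0,-12],18],
    [[0,0,0],[0,0,-18],18]
  ]
}}

```text
time: 36.12
tool_pos: [0.4841, -0.2053, 0.176]
tcp_rot: [-3.139, -0.014, 0.009]
wrist_force: [-0.8, 0.2, 0.3]
width: 0.209
grip_force: 0.0
```

Emit:
{"op": "step_arm", "data": {
  "targets": [
    [[0,0,0],[0,0,0],8],
    [[0,0,0],[0,0,0],0],
    [[0,0,0],[0,0,0],0],
    [[0,0,0],[0,0,8],0],
    [[0,0,0],[0,0,4],0]
  ]
}}

```text
time: 36.53
tool_pos: [0.4855, -0.2056, 0.1645]
tcp_rot: [-3.141, -0.014, 0.003]
wrist_force: [0.5, -0.1, -1.5]
width: -0.003
grip_force: 0.0
```

Emit:
{"op": "step_arm", "data": {
  "targets": [
    [[0,0,0],[0,0,2],0],
    [[0,0,0],[0,0,2],0],
    [[0,0,0],[0,0,1],0],
    [[0,0,0],[0,0,0],0]
  ]
}}

```text
time: 36.87
tool_pos: [0.4859, -0.2057, 0.1607]
tcp_rot: [-3.141, -0.014, 0.002]
wrist_force: [-0.1, -0.6, -0.2]
width: 0.002
grip_force: 0.0
```

Emit:
{"op": "step_arm", "data": {
  "targets": [
    [[0,0,0],[0,0,1],0],
    [[0,0,0],[0,0,0.5],0],
    [[0,0,0],[0,0,0],0]
  ]
}}

```text
time: 37.12
tool_pos: [0.4863, -0.2059, 0.1604]
tcp_rot: [-3.141, -0.014, 0.001]
wrist_force: [-2.9, 1.9, 6.3]
width: 0.001
grip_force: 3.4
```

Emit:
{"op": "step_arm", "data": {
  "targets": [
    [[0,0,0],[0,0,-20],0],
    [[0,0,0],[0,0,-40],40],
    [[0,0,-0.121],[0,0,-20],60],
    [[0,0,-0.121],[0,0,-20],60],
    [[0,0,-0.121],[0,0,-20],60]
  ]
}}

```text
time: 37.53
tool_pos: [0.4865, -0.206, 0.281]
tcp_rot: [3.085, 0.59, 0.002]
wrist_force: [0.2, -0.1, -0.1]
width: 0.56
grip_force: 0.0
```

Emit:
{"op": "step_arm", "data": {
  "targets": [
    [[0,0,-0.121],[0,0,-10],60],
    [[0,0,-0.121],[0,0,0],60],
    [[0,0,-0.121],[0,0,0],60],
    [[0,0,-0.121],[0,0,0],60],
    [[0,0,-0.121],[0,0,0],60]
  ]
}}

```text
time: 37.95
tool_pos: [0.4865, -0.206, 0.2897]
tcp_rot: [2.769, 1.482, 0.001]
wrist_force: [0.5, 0.5, 0.1]
width: 0.7
grip_force: 0.0
```

Emit:
{"op": "step_arm", "data": {
  "targets": [
    [[0,0,-0.121],[0,0,0],60],
    [[0,0,-0.121],[0,0,0],60],
    [[0,0,-0.121],[0,0,0],60],
    [[0,0,-0.121],[0,0,0],60],
    [[0,0,-0.121],[0,0,0],60]
  ]
}}

```text
time: 38.37
tool_pos: [0.4864, -0.206, 0.2895]
tcp_rot: [2.202, 2.24, 0.0]
wrist_force: [0.3, 0.1, 0.3]
width: 0.704
grip_force: 0.0
```

Emit:
{"op": "step_arm", "data": {
  "targets": [
    [[0,0,0],[33,0,0],60],
    [[0,0,0],[33,0,0],60],
    [[0,0,0],[33,0,0],60],
    [[0,0,0],[33,0,0],60],
    [[0,0,0],[33,0,0],60]
  ]
}}

```text
time: 38.78
tool_pos: [0.4844, -0.0396, 0.2896]
tcp_rot: [2.209, 2.232, 0.001]
wrist_force: [-0.6, 1.2, 0.1]
width: 0.707
grip_force: 0.0
```

Emit:
{"op": "step_arm", "data": {
  "targets": [
    [[0,0,0],[33,0,0],60],
    [[0,0,0],[33,0,0],60],
    [[0,0,0],[33,0,0],60],
    [[0,0,0],[33,0,0],60],
    [[0,0,0],[33,0,0],60]
  ]
}}

```text
time: 39.2
tool_pos: [0.4825, 0.1257, 0.2897]
tcp_rot: [2.209, 2.233, 0.001]
wrist_force: [0.9, -0.5, -0.4]
width: 0.699
grip_force: 0.0
```

Emit:
{"op": "step_arm", "data": {
  "targets": [
    [[0,0,0],[0,0,0],60],
    [[0,0,0],[0,0,0],60],
    [[0,0,0],[0,0,0],60]
  ]
}}

```text
time: 39.45
tool_pos: [0.4826, 0.124, 0.2894]
tcp_rot: [2.208, 2.234, -0.001]
wrist_force: [-0.7, -0.5, -0.7]
width: 0.704
grip_force: 0.0
```

Run:
```python
from h import *
import pickle
st(); k=calibration("wrist"); im=read_camera("wrist"); cv2.imwrite("pics/w16.png",im[:,:,::-1]); pickle.dump(k,open("k16.pkl","wb"))
for d in tip_of("wrist","tray_grip")[:3]: print(round(d["score"],2),np.round(d["at"],1), onz(k,d["at"],.066).round(4))
for d in cut_out("wrist","tray_grip")[:1]:
    print(round(d["score"],2),np.round(d["extent"],1))
    c=max(cv2.findContours(d["region"].astype(np.uint8),0,2)[0],key=cv2.contourArea); print(cv2.minAreaRect(c))
```

```text
t 39.45 tcp [0.4826 0.124  0.2894] yaw 1.5828 w 0.704 F [-0.7 -0.5 -0.7] q [ 0.2  -0.06  1.99 -0.    1.22  0.19]
0.88 [169.9 313.8] [0.4749 0.1717 0.066 ]
0.56 [367.  331.2] [ 0.4931 -0.0199  0.066 ]
0.85 [229.8  62.8 394.  257.3]
((314.95086669921875, 159.00161743164062), (188.88211059570312, 162.0440673828125), 88.12212371826172)
```

View pics/w16.png

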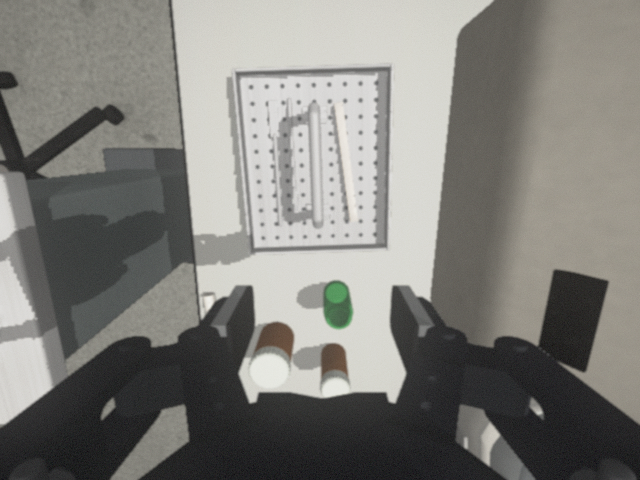

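Tray fully in view: rim corners (237,72), (390,66), (387,247), (254,250); handle bar from (314,104) to (318,225); capped and green jars still upright below.

Run:
```python
from h import *
import pickle
k=pickle.load(open("k16.pkl","rb"))
c=np.array([onz(k,p,.022)[:2] for p in((72,237),(66,390),(247,387),(250,254))]); print(c.round(4).tolist(),c.mean(0).round(4))
print("sizes",[np.linalg.norm(c[i]-c[(i+1)%4]).round(4) for i in range(4)])
for i,j in((3,0),(2,1)): d=c[j]-c[i]; print("yaw",np.arctan2(-d[0],d[1]).round(4))
for i,j in((0,1),(3,2)): d=c[j]-c[i]; print("yaw",np.arctan2(d[1],d[0]).round(4))
a,b=onz(k,(104,314),.066),onz(k,(225,318),.066); print(a,b,(a+b)/2,"yaw",np.arctan2(-(a-b)[0],(a-b)[1]))
S,T=calibration("scene"),calibration("top"); print(tri([(k,(165,315.5)),(T,(250,215)),(S,(352,254))]))
go((.475,.17,.2),1.58)
```

```text
[[0.4043, 0.2545], [0.5418, 0.261], [0.5496, 0.0918], [0.4126, 0.087]] [0.4771 0.1736]
sizes [np.float64(0.1376), np.float64(0.1694), np.float64(0.1371), np.float64(0.1678)]
yaw 0.0492
yaw 0.046
yaw 0.0467
yaw 0.0348
[0.47483108 0.22355976 0.066     ] [0.4788274  0.12425043 0.066     ] [0.47682924 0.1739051  0.066     ] yaw 0.040219413224850696
(array([0.47516326, 0.17611071, 0.07112212]), [array([-0.1, -1.5]), array([0.6, 0.4]), array([-0.3, -1.5])])
turn [0. 0. 0.] deg 0.0
shift after turn [47.1 -7.3 89.5]
```

Emit:
{"op": "step_arm", "data": {
  "targets": [
    [[0,0,-0.033],[0,0,0],50],
    [[0,0,0],[16,-1.5,20],50],
    [[0,0,0],[16,-1.5,20],50],
    [[0,0,0],[17,-1,20],50],
    [[0,0,0],[0,0,20],50]
  ]
}}

```text
time: 40.02
tool_pos: [0.4768, 0.1736, 0.2092]
tcp_rot: [-2.173, -2.268, -0.003]
wrist_force: [0.9, -0.4, 0.2]
width: 0.585
grip_force: 0.0
```

Emit:
{"op": "step_arm", "data": {
  "targets": [
    [[0,0,0],[0,0,0],50],
    [[0,0,0],[0,0,0],50],
    [[0,0,0],[0,0,0],50]
  ]
}}

```text
time: 40.27
tool_pos: [0.4773, 0.1721, 0.2106]
tcp_rot: [2.173, 2.268, 0.001]
wrist_force: [1.1, 0.6, 0.7]
width: 0.588
grip_force: 0.0
```

Run:
```python
from h import *
import pickle
st(); k=calibration("wrist"); im=read_camera("wrist"); cv2.imwrite("pics/w17.png",im[:,:,::-1]); k0=pickle.load(open("k16.pkl","rb"))
for d in tip_of("wrist","tray_grip")[:2]: print(round(d["score"],2),np.round(d["at"],1), onz(k,d["at"],.066).round(4),tri([(k0,(165,315.5)),(k,d["at"])]))
# rim profile edges: gray profiles across bar
g=cv2.cvtColor(im,cv2.COLOR_RGB2GRAY)
for y in(.145,.165,.185,.205):
    a,b=proj(k,(.457,y,.066)),proj(k,(.497,y,.066)); t=np.linspace(0,1,41)
    v=cv2.remap(g,np.float32([a[1]+(b[1]-a[1])*t]),np.float32([a[0]+(b[0]-a[0])*t]),1)[0]; print(y,np.round(a),v.tolist())
```

```text
t 40.27 tcp [0.4773 0.1721 0.2106] yaw 1.6134 w 0.588 F [1.1 0.6 0.7] q [ 0.3   0.03  2.06 -0.    1.06  0.25]
0.84 [255.2 318.7] [0.4751 0.1702 0.066 ] (array([0.47584812, 0.17679145, 0.08614585]), [array([ 0.1, -1.1]), array([-0.1,  1.4])])
0.145 [290. 291.] [135, 133, 133, 135, 134, 134, 134, 131, 134, 135, 136, 138, 141, 141, 151, 160, 143, 149, 169, 184, 194, 197, 197, 192, 181, 172, 182, 195, 198, 196, 198, 197, 193, 194, 197, 195, 195, 195, 198, 196, 192]
0.165 [262. 291.] [172, 194, 199, 202, 201, 194, 170, 129, 116, 150, 189, 196, 198, 200, 189, 153, 146, 167, 183, 194, 198, 201, 195, 185, 173, 185, 198, 199, 197, 178, 135, 114, 137, 178, 195, 198, 198, 199, 193, 170, 140]
0.185 [232. 292.] [162, 181, 193, 201, 200, 198, 197, 196, 202, 201, 199, 200, 200, 196, 165, 145, 163, 181, 192, 199, 203, 201, 187, 169, 181, 198, 199, 199, 202, 202, 198, 198, 201, 198, 199, 192, 161, 140, 136, 155, 195]
0.205 [202. 292.] [191, 196, 203, 203, 203, 202, 202, 204, 204, 204, 202, 205, 196, 164, 143, 160, 181, 192, 200, 206, 203, 188, 177, 179, 200, 201, 201, 202, 204, 203, 200, 199, 181, 154, 138, 140, 171, 211, 218, 221, 223]
```

Run:
```python
from h import *
import pickle
k=calibration("wrist"); k0=pickle.load(open("k16.pkl","rb"))
def prof(im,k,p,q,n=41):
    g=cv2.cvtColor(im,cv2.COLOR_BGR2GRAY); a,b=np.array(proj(k,p)),np.array(proj(k,q)); t=np.linspace(0,1,n)[:,None]; m=np.float32(a+(b-a)*t)
    return cv2.remap(g,m[:,1].copy(),m[:,0].copy(),1).ravel().tolist()
A=cv2.imread("pics/w16.png"); B=cv2.imread("pics/w17.png")
Y=np.array([-.043,1]);Y/=np.linalg.norm(Y);X=np.array([Y[1],-Y[0]]);c=np.array([.477,.1735])
for nm,im,kk in(("A",A,k0),("B",B,k)):
  for s in(1,-1):
    for dx in(-.05,-.03,.05):
      p=c+X*dx+Y*s*.074; q=c+X*dx+Y*s*.104
      print(nm,s,dx,prof(im,kk,(*p,.022),(*q,.022),31))
  for s in(1,-1):
      p=c+Y*.03+X*s*.059; q=c+Y*.03+X*s*.089
      print(nm,"x",s,prof(im,kk,(*p,.022),(*q,.022),31))
```

```text
A 1 -0.05 [216, 217, 214, 218, 212, 187, 162, 151, 121, 108, 127, 180, 208, 206, 207, 214, 213, 212, 213, 213, 212, 213, 213, 212, 210, 212, 211, 212, 211, 212, 212]
A 1 -0.03 [201, 216, 216, 210, 179, 157, 147, 129, 110, 107, 134, 182, 207, 210, 211, 212, 212, 214, 213, 214, 213, 210, 213, 213, 212, 212, 212, 213, 213, 212, 211]
A 1 0.05 [218, 218, 219, 211, 180, 154, 143, 122, 105, 110, 143, 189, 202, 208, 212, 214, 213, 214, 213, 214, 214, 213, 213, 213, 213, 214, 213, 213, 213, 213, 213]
A -1 -0.05 [211, 212, 214, 213, 211, 211, 195, 159, 126, 115, 119, 141, 175, 201, 209, 208, 210, 215, 215, 217, 216, 216, 216, 216, 216, 215, 215, 215, 215, 214, 213]
A -1 -0.03 [202, 210, 210, 210, 208, 202, 184, 154, 127, 116, 122, 141, 178, 205, 213, 214, 214, 215, 215, 215, 215, 216, 215, 215, 216, 216, 215, 215, 216, 216, 215]
A -1 0.05 [212, 213, 213, 210, 211, 208, 187, 149, 123, 115, 122, 144, 177, 200, 204, 206, 213, 216, 216, 217, 217, 216, 215, 216, 216, 216, 216, 217, 216, 216, 216]
A x 1 [142, 146, 148, 147, 147, 144, 133, 120, 110, 127, 164, 200, 216, 218, 217, 216, 216, 216, 216, 2
[... 814 characters left out ...]
165, 178, 185, 191, 198, 200, 203, 204, 204, 200, 205]
B -1 -0.03 [194, 186, 155, 121, 106, 106, 108, 107, 106, 108, 110, 130, 166, 194, 197, 197, 203, 205, 205, 204, 204, 203, 203, 203, 204, 204, 205, 205, 204, 205, 202]
B -1 0.05 [62, 59, 57, 61, 61, 61, 61, 60, 61, 64, 66, 80, 105, 124, 145, 167, 180, 190, 197, 201, 202, 205, 207, 206, 206, 205, 204, 204, 203, 203, 204]
B x 1 [137, 135, 139, 139, 137, 135, 135, 116, 102, 102, 113, 149, 188, 199, 199, 205, 208, 208, 208, 209, 207, 207, 207, 207, 206, 209, 207, 210, 208, 207, 207]
B x -1 [198, 199, 202, 203, 207, 209, 203, 177, 138, 121, 122, 138, 174, 198, 177, 145, 140, 145, 152, 180, 203, 207, 205, 206, 207, 205, 206, 206, 205, 205, 206]
```

Emit:
{"op": "step_arm", "data": {
  "targets": [
    [[0,0,0],[1,0,20],50],
    [[0,0,0],[0,0,20],50],
    [[0,0,0],[0,0,20],45],
    [[0,0,0],[0,0,20],40],
    [[0,0,0],[0,0,11],30]
  ]
}}

```text
time: 40.78
tool_pos: [0.4764, 0.1734, 0.1179]
tcp_rot: [-2.173, -2.269, 0.0]
wrist_force: [-0.5, -0.5, 0.1]
width: 0.36
grip_force: 0.0
```

Emit:
{"op": "step_arm", "data": {
  "targets": [
    [[0,0,0],[0,0,0],20],
    [[0,0,0],[0,0,0],12],
    [[0,0,0],[0,0,0],3],
    [[0,0,0],[0,0,0],3],
    [[0,0,0],[0,0,0],3]
  ],
  "grip_force": 60
}}

```text
time: 41.2
tool_pos: [0.4771, 0.174, 0.1195]
tcp_rot: [2.171, 2.269, 0.003]
wrist_force: [0.6, 0.1, -2.3]
width: 0.095
grip_force: 58.4
```

Emit:
{"op": "step_arm", "data": {
  "targets": [
    [[0,0,0],[0,0,0],3],
    [[0,0,0],[0,0,0],3],
    [[0,0,0],[0,0,0],3]
  ]
}}

```text
time: 41.45
tool_pos: [0.4771, 0.1741, 0.1194]
tcp_rot: [2.171, 2.269, 0.002]
wrist_force: [0.7, 0.2, 1.2]
width: 0.094
grip_force: 58.7
```

Emit:
{"op": "step_arm", "data": {
  "targets": [
    [[0,0,0],[0,0,-5],3],
    [[0,0,0],[0,0,-12],3],
    [[0,0,0],[0,0,-18],3],
    [[0,0,0],[0,0,-20],3],
    [[0,0,0],[0,0,-20],3]
  ]
}}

```text
time: 41.87
tool_pos: [0.4757, 0.1737, 0.1944]
tcp_rot: [-2.171, -2.269, 0.002]
wrist_force: [0.1, 0.5, -3.2]
width: 0.093
grip_force: 58.6
```

Emit:
{"op": "step_arm", "data": {
  "targets": [
    [[0,0,0],[0,0,-20],3],
    [[0,0,0],[0,0,-20],3],
    [[0,0,0],[0,0,-12],3],
    [[0,0,0.02],[0,0,-4],3],
    [[0,0,0.013],[0,0,0],3]
  ]
}}

```text
time: 42.28
tool_pos: [0.477, 0.174, 0.251]
tcp_rot: [2.21, 2.231, 0.004]
wrist_force: [0.5, 0.1, -3.7]
width: 0.094
grip_force: 58.7
```

Run:
```python
from h import *
for i in range(2): st(); read_camera("wrist")
go((.487,-.2373,.25),1.5803)
```

```text
t 42.28 tcp [0.477 0.174 0.251] yaw 1.5801 w 0.094 F [ 0.5  0.1 -3.7] q [ 0.3  -0.01  2.02  0.    1.14  0.29]
t 42.33 tcp [0.4763 0.1738 0.2496] yaw 1.5798 w 0.094 F [-0.3  0.2 -4. ] q [ 0.3  -0.01  2.02  0.    1.14  0.29]
turn [-0.002  0.     0.001] deg 0.1
shift after turn [-411.     7.4   -1.4]
```

Emit:
{"op": "step_arm", "data": {
  "targets": [
    [[0,0,0],[-12,0,0],3],
    [[0,0,0],[-20,0,0],3],
    [[0,0,0],[-27,0,0],3],
    [[0,0,0],[-27,0.5,0],3],
    [[0,0,0],[-27,0.5,0],3]
  ]
}}

```text
time: 42.8
tool_pos: [0.4775, 0.0593, 0.2478]
tcp_rot: [-2.207, -2.233, 0.004]
wrist_force: [0.2, -0.2, -3.6]
width: 0.095
grip_force: 58.6
```

Emit:
{"op": "step_arm", "data": {
  "targets": [
    [[0,0,0],[-27,0.5,0],3],
    [[0,0,0],[-27,0.5,0],3],
    [[0,0,0],[-27,0.5,0],3],
    [[0,0,0],[-27,0.5,0],3],
    [[0,0,0],[-27,0.5,0],3]
  ]
}}

```text
time: 43.22
tool_pos: [0.4813, -0.0758, 0.2479]
tcp_rot: [-2.208, -2.232, 0.003]
wrist_force: [0.9, -0.1, -3.9]
width: 0.092
grip_force: 58.6
```

Emit:
{"op": "step_arm", "data": {
  "targets": [
    [[0,0,0],[-27,0.5,0],3],
    [[0,0,0],[-27,0.5,0],3],
    [[0,0,0],[-27,0.5,0],3],
    [[0,0,0],[-27,0.5,0],3],
    [[0,0,0],[-25,0.5,0],3]
  ]
}}

```text
time: 43.63
tool_pos: [0.4852, -0.2088, 0.2477]
tcp_rot: [-2.208, -2.231, 0.002]
wrist_force: [0.7, 0.6, -3.7]
width: 0.091
grip_force: 58.6
```

Emit:
{"op": "step_arm", "data": {
  "targets": [
    [[0,0,0],[-18,0.5,0],3],
    [[0,0,0],[-12,0.5,0],3],
    [[0,0,0],[0,0,0],3],
    [[0,0,0],[0,0,0],3],
    [[0,0,0],[0,0,0],3]
  ]
}}

```text
time: 44.05
tool_pos: [0.4874, -0.2363, 0.2487]
tcp_rot: [-2.208, -2.232, 0.0]
wrist_force: [0.9, 0.2, -3.7]
width: 0.094
grip_force: 58.6
```

Run:
```python
from h import *
for i in range(3): st(); read_camera("wrist")
go((.487,-.2373,.213),1.5803)
k=calibration("wrist"); im=read_camera("wrist"); cv2.imwrite("pics/w18.png",im[:,:,::-1]); X=read_state()['tool_pos']
for d in tip_of("wrist","tray_grip")[:2]: print(round(d["score"],2),np.round(d["at"],1),(1000*(onz(k,d["at"],X[2]-.1194+.066)-X)).round(1))
for d in cut_out("wrist","tray_grip")[:1]: print(np.round(d["extent"],1))
def prof(p,q,n=41):
    g=cv2.cvtColor(im,cv2.COLOR_RGB2GRAY); a,b=np.array(proj(k,p)),np.array(proj(k,q)); t=np.linspace(0,1,n)[:,None]; m=np.float32(a+(b-a)*t)
    return np.round(a),cv2.remap(g,m[:,1].copy(),m[:,0].copy(),1).ravel().tolist()
z=X[2]-.1194+.022
for dx in(-.05,-.03,.05): print("y+",dx,prof((X[0]+dx,X[1]+.078,z),(X[0]+dx,X[1]+.108,z),31))
for s in(1,-1):
  for dy in(0,.06): print("x",s,dy,prof((X[0]+s*.06,X[1]+dy,z),(X[0]+s*.09,X[1]+dy,z),31))
```

```text
t 44.05 tcp [ 0.4874 -0.2363  0.2487] yaw 1.5818 w 0.094 F [ 0.9  0.2 -3.7] q [-0.5   0.06  1.95  0.    1.14 -0.51]
t 44.1 tcp [ 0.4876 -0.236   0.2489] yaw 1.5825 w 0.098 F [-0.1 -0.2 -3.2] q [-0.5   0.06  1.95  0.    1.14 -0.51]
t 44.15 tcp [ 0.4877 -0.236   0.2491] yaw 1.5828 w 0.094 F [ 1.2 -0.2 -3.4] q [-0.5   0.06  1.95  0.    1.14 -0.51]
turn [-0.    -0.001  0.003] deg 0.2
shift after turn [-1.3 -0.9 36.3]
0.94 [322.5 319.1] [ -1.5  -0.4 -53.4]
[159.9 100.4 479.5 397.2]
y+ -0.05 (array([121., 217.]), [203, 185, 143, 143, 128, 100, 152, 204, 194, 197, 205, 205, 205, 205, 204, 204, 203, 202, 203, 203, 202, 204, 203, 201, 203, 202, 202, 202, 200, 201, 202])
y+ -0.03 (array([122., 260.]), [205, 204, 204, 160, 136, 102, 139, 198, 203, 194, 206, 205, 206, 206, 205, 205, 205, 205, 205, 205, 206, 204, 207, 205, 205, 204, 203, 203, 204, 202, 204])
y+ 0.05 (array([124., 433.]), [218, 219, 219, 161, 137, 123, 100, 151, 196, 194, 200, 208, 206, 207, 208, 206, 208, 206, 207, 205, 205, 206, 205, 207, 205, 206, 205, 202, 204, 204, 204])
x 1 0 (array([281., 437.]), [137, 140, 133, 99, 95, 97, 100, 98, 110, 159, 200, 181, 123, 117, 120, 118, 118, 118, 118, 120, 118, 120, 118, 118, 108, 81, 75, 76, 78, 82, 95])
x 1 0.06 (array([164., 450.]), [136, 132, 105, 99, 98, 96, 99, 100, 138, 195, 207, 203, 207, 208, 207, 209, 208, 206, 208, 208, 206, 207, 207, 208, 208, 206, 208, 205, 201, 141, 103])
x -1 0 (array([279., 208.]), [136, 139, 139, 137, 127, 94, 85, 85, 86, 84, 86, 100, 129, 137, 137, 140, 128, 78, 91, 136, 141, 140, 140, 142, 138, 138, 133, 133, 136, 140, 137])
x -1 0.06 (array([161., 198.]), [201, 205, 206, 208, 206, 175, 125, 119, 117, 120, 119, 122, 165, 204, 184, 145, 127, 73, 97, 140, 145, 143, 138, 134, 135, 136, 143, 141, 136, 140, 137])
```

Emit:
{"op": "step_arm", "data": {
  "targets": [
    [[0,0,0],[-1.5,0,8],3],
    [[0,0,0],[0,0,10],3],
    [[0,0,0],[0,0,8],3],
    [[0,0,0],[0,0,4],3],
    [[0,0,0],[0,0,0],3]
  ]
}}

```text
time: 44.77
tool_pos: [0.4868, -0.2379, 0.2172]
tcp_rot: [-2.206, -2.231, 0.002]
wrist_force: [-0.1, -0.0, -4.9]
width: 0.092
grip_force: 58.5
```

Emit:
{"op": "step_arm", "data": {
  "targets": [
    [[0,0,0],[0,0,2],3],
    [[0,0,0],[0,0,2],3],
    [[0,0,0],[0,0,2],3],
    [[0,0,0],[0,0,0],3],
    [[0,0,0],[0,0,0],3]
  ]
}}

```text
time: 45.18
tool_pos: [0.488, -0.2386, 0.2137]
tcp_rot: [2.209, 2.233, 0.0]
wrist_force: [0.4, -0.7, -3.5]
width: 0.091
grip_force: 58.5
```

Emit:
{"op": "step_arm", "data": {
  "targets": [
    [[0,0,0],[0,0,1.5],3],
    [[0,0,0],[0,0,1.5],3],
    [[0,0,0],[0,0,0],3],
    [[0,0,0],[0,0,0],3]
  ]
}}

```text
time: 45.52
tool_pos: [0.4879, -0.2385, 0.2105]
tcp_rot: [-2.209, -2.234, 0.0]
wrist_force: [0.5, 0.2, -3.2]
width: 0.096
grip_force: 58.5
```

Emit:
{"op": "step_arm", "data": {
  "targets": [
    [[0,0,0],[0.8,0,1],3],
    [[0,0,0],[0,0,1],3],
    [[0,0,0],[0,0,0],3],
    [[0,0,0],[0,0,0],3]
  ]
}}

```text
time: 45.85
tool_pos: [0.4879, -0.2377, 0.2085]
tcp_rot: [-2.209, -2.234, 0.0]
wrist_force: [-0.1, 0.5, -3.2]
width: 0.093
grip_force: 58.5
```

Emit:
{"op": "step_arm", "data": {
  "targets": [
    [[0,0,0],[0,0,1],3],
    [[0,0,0],[0,0,0],3],
    [[0,0,0],[0,0,0],3]
  ]
}}

```text
time: 46.1
tool_pos: [0.488, -0.2378, 0.2076]
tcp_rot: [2.209, 2.234, 0.0]
wrist_force: [0.1, 0.3, -3.7]
width: 0.094
grip_force: 58.6
```

Emit:
{"op": "step_arm", "data": {
  "targets": [
    [[0,0,0],[0,0,0.5],3],
    [[0,0,0],[0,0,0.5],3],
    [[0,0,0],[0,0,0],3]
  ]
}}

```text
time: 46.35
tool_pos: [0.4878, -0.2378, 0.2068]
tcp_rot: [-2.209, -2.234, 0.001]
wrist_force: [-1.1, 0.4, -1.9]
width: 0.089
grip_force: 58.9
```

Emit:
{"op": "step_arm", "data": {
  "targets": [
    [[0,0,0],[0,0,0.5],3],
    [[0,0,0],[0,0,0.5],3],
    [[0,0,0],[0,0,0],3]
  ]
}}

```text
time: 46.6
tool_pos: [0.4879, -0.2379, 0.2067]
tcp_rot: [2.209, 2.234, -0.0]
wrist_force: [-4.2, 1.7, 4.1]
width: 0.093
grip_force: 59.6
```

Contact at underside height ≈ 0.087 m, so the tray rests on the arms. Release and retreat.

Emit:
{"op": "step_arm", "data": {
  "targets": [
    [[0,0,0],[0,0,-0.5],8],
    [[0,0,0],[0,0,0],14],
    [[0,0,0],[0,0,0],24],
    [[0,0,0],[0,0,0],34],
    [[0,0,0],[0,0,0],34]
  ]
}}

```text
time: 47.02
tool_pos: [0.4884, -0.2378, 0.2062]
tcp_rot: [2.209, 2.233, 0.001]
wrist_force: [-0.4, -0.5, -0.4]
width: 0.394
grip_force: 0.0
```

Emit:
{"op": "step_arm", "data": {
  "targets": [
    [[0,0,0],[0,0,-5],34],
    [[0,0,0],[0,0,-15],34],
    [[0,0,0],[0,0,-25],34],
    [[0,0,0],[0,0,-30],34],
    [[0,0,0],[0,0,-30],34]
  ]
}}

```text
time: 47.43
tool_pos: [0.4876, -0.2375, 0.3119]
tcp_rot: [-2.208, -2.233, 0.001]
wrist_force: [0.2, -0.4, -0.1]
width: 0.398
grip_force: 0.0
```

Emit:
{"op": "step_arm", "data": {
  "targets": [
    [[0,0,0],[0,0,-20],34],
    [[0,0,0],[0,0,0],34],
    [[0,0,0],[0,0,0],34],
    [[0,0,0],[0,0,0],34]
  ]
}}

```text
time: 47.77
tool_pos: [0.4877, -0.2376, 0.3305]
tcp_rot: [-2.209, -2.233, 0.0]
wrist_force: [0.3, 0.6, -0.9]
width: 0.401
grip_force: 0.0
```

Run:
```python
from h import *
read_camera("wrist"); st()
k=calibration("wrist"); im=read_camera("wrist"); cv2.imwrite("pics/w19.png",im[:,:,::-1])
for d in tip_of("wrist","tray_grip")[:2]: print(round(d["score"],2),np.round(d["at"],1),onz(k,d["at"],.154).round(4))
def prof(p,q,n=31):
    g=cv2.cvtColor(im,cv2.COLOR_RGB2GRAY); a,b=np.array(proj(k,p)),np.array(proj(k,q)); t=np.linspace(0,1,n)[:,None]; m=np.float32(a+(b-a)*t)
    return cv2.remap(g,m[:,1].copy(),m[:,0].copy(),1).ravel().tolist()
z=.11; c=np.array([.487,-.238])
for s in(1,-1):
  for dy in(-.03,0,.03,.07): print("x",s,dy,prof((c[0]+s*.06,c[1]+dy,z),(c[0]+s*.09,c[1]+dy,z)))
  for dx in(-.045,0.02,.045): print("y",s,dx,prof((c[0]+dx,c[1]+s*.075,z),(c[0]+dx,c[1]+s*.105,z)))
S,T=calibration("scene"),calibration("top")
read_camera("scene"); 
for d in tip_of("scene","tray_grip")[:1]: a=d["at"]
read_camera("top")
for d in tip_of("top","tray_grip")[:1]: print(a,d["at"],tri([(S,a),(T,d["at"])]))
for q in("capped_medium_mid","capped_small_mid","jar_small_mid"):
    print(q,[np.round(d["at"]).tolist() for d in tip_of("top",q)[:3]])
```

```text
t 47.82 tcp [ 0.4874 -0.2374  0.3297] yaw 1.5818 w 0.4 F [ 0.4  0.1 -0.3] q [-0.5  -0.    1.86  0.    1.29 -0.51]
0.65 [242.6 319.6] [ 0.485  -0.2393  0.154 ]
x 1 -0.03 [133, 132, 131, 131, 132, 132, 126, 114, 102, 101, 118, 156, 187, 191, 180, 165, 150, 141, 139, 138, 140, 140, 138, 139, 138, 138, 137, 137, 139, 139, 138]
x 1 0 [134, 134, 134, 136, 133, 134, 128, 114, 101, 102, 124, 166, 194, 202, 202, 203, 205, 204, 205, 204, 205, 203, 204, 204, 204, 203, 204, 203, 204, 205, 204]
x 1 0.03 [134, 136, 133, 135, 135, 130, 117, 106, 98, 104, 136, 178, 204, 209, 204, 204, 204, 202, 205, 204, 203, 205, 203, 204, 206, 205, 205, 205, 202, 203, 203]
x 1 0.07 [136, 137, 138, 134, 132, 127, 113, 102, 98, 112, 155, 191, 192, 176, 175, 147, 142, 175, 199, 203, 202, 204, 204, 203, 203, 204, 203, 201, 203, 204, 203]
y 1 -0.045 [193, 201, 202, 201, 201, 192, 161, 133, 122, 158, 194, 188, 142, 112, 100, 98, 124, 167, 191, 192, 198, 198, 201, 202, 197, 201, 199, 198, 200, 200, 201]
y 1 0.02 [203, 202, 202, 202, 203, 194, 156, 140, 131, 132, 169, 195, 172, 146, 170, 192, 186, 195, 203, 202, 203, 202,
[... 824 characters left out ...]
139, 139, 138, 137, 138, 138, 138, 140, 138]
y -1 -0.045 [58, 55, 54, 55, 57, 56, 57, 57, 56, 57, 56, 54, 54, 55, 53, 54, 51, 52, 54, 54, 52, 54, 55, 54, 54, 53, 54, 53, 54, 53, 54]
y -1 0.02 [184, 162, 131, 108, 104, 107, 108, 107, 109, 117, 142, 173, 186, 189, 196, 199, 201, 202, 202, 200, 200, 201, 202, 202, 200, 200, 202, 201, 200, 201, 201]
y -1 0.045 [60, 58, 57, 57, 58, 58, 58, 58, 59, 56, 55, 56, 59, 58, 57, 59, 59, 56, 56, 57, 57, 57, 54, 53, 55, 56, 56, 57, 56, 54, 53]
[191.0, 356.1] [269.3, 400.1] (array([ 0.4855916 , -0.24142942,  0.14833228]), [array([0., 0.]), array([-0., -0.])])
capped_medium_mid [[289.0, 302.0]]
capped_small_mid [[263.0, 315.0]]
jar_small_mid [[253.0, 283.0]]
```

```bash
python3 -c "
from workcell import *
print(finish_job())"
```

```text
the job is handed in; nothing more can be done
None
```

The job is handed in, finished at about 48 s of the 144 s limit: the three open jars are in their rings, both bails are folded in to their stops, and the tray rests centred on them. The capped jars were left in place, and the jars under the tray were last seen upright just before the bails were folded.

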